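Show the solder side of a detector board to the inspection camera

ROBOT

A 6-joint arm with a two-finger parallel gripper is mounted at the origin on the work surface. World frame = base frame: x ahead of the robot, y to its left, z up, the work surface at z = 0. Lengths are in mm, angles in rad, forces in N, time in s.
With the tool pointing down it reaches from about 350 to 875 mm from the base axis. Payload 4.2 kg.
Tool frame: the origin (TCP) lies at the very end of the fingers, on their centre line; the grasp point (between the pads) lies 19 mm behind it; z points along the fingers, y is the direction in which the jaws open and shut (so a half turn about z gives the same grasp; the last joint's range is limited). The gripper opens to 85 mm and grips with 20 to 120 N. Pads are 22 mm wide; open, the fingers measure 114 mm over their backs; the gripper's body (76 mm by 85 mm) begins 54 mm behind the grasp point. The pads swing forward as they close: fully open they stand 13 mm farther back than shut.
Start: joints at [1.441, 0.385, 0.008, 0, -1.194, -0.259], TCP at [236.891, 578.344, 231.312] pointing down, gripper open.
Joint ranges: [-3.14, 3.14], [-1.21, 2.06], [-1.07, 1.41], [-3.16, 2.05], [-2.99, -0.16], [-3.1, 3.1]. Speed limits (rad/s): [2.79, 2.79, 3.14, 3.14, 3.14, 3.14].

INTERFACE

Orientations are given as a unit quaternion [x, y, z, w].
In Python, from bench import arm, optics, job gives the robot as it stands.
- The arm moves only by the tool send_rows, never from a script. Its argument "steps" is a list that holds one entry, the list of rows, each a list of 5 numbers: the shift along the tool's x, y, z in cm, then the turn about the tool's z in rad, then the opening, from 0 (shut) to 1 (fully open). A call has 1 to 10 rows; each row shifts and turns the pose as measured when the row begins, along the tool's axes as they then stand; what a row does not reach is not made up. A row lasts 1/12 s, in which the tool goes at most 41.7 mm and 7.16 degrees, less where a joint would pass 70% of its speed; a pose out of reach is approached as far as the arm can. A call with a gripper value outside its range is refused whole. The fingers move at their own pace and stop on an object; the grip force is fixed at half the most. Time passes only in rows, so rows that do not move let the fingers close. It gives the time, the measured TCP pose, the force and the opening at its end, in the units of the state.
- arm.read_state(): the state, without advancing time (a new reading comes with each control period).
- optics.get_image(name): name is "side" or "top" or "wrist"; returns (picture, depth): 400x640x3 uint8, blue, green, red; 400x640 float32, mm along the optical axis (not along the pixel's ray), 0 where there is no reading.
- optics.get_calibration(name): a dict with "K" (3x3 intrinsics, pixels), "rvec" (rotation vector, rad) and "tvec" (3), from world to camera coordinates, as OpenCV has them; the wrist camera has in their place "hand_eye" (4x4, takes a point from camera to tool coordinates, whose origin is the TCP and whose axes are the flange's). Camera axes: x right, y down, z forward; pixel columns grow to the right and rows downward; lengths in mm; the calibration is good to about 2 mm. A picture is of the moment at which its call begins: read the wrist's pose just before it. get_calibration takes no time and is no camera call.
- job.job_done(): hands the job in, once; it reports no verdict.
The state is a dict: "clock": time; "joints": joint angles; "joint_vel": joint speeds; "joint_efforts": joint torques, N m; "position": TCP position; "ee_rot": TCP orientation; "contact_force": force on the tool from outside, world axes, zero at the start; "wrist_torque": the same for the moment, N m; "gripper_width": finger opening in mm.
Only numpy, scipy, OpenCV 4.12 (cv2) and the standard library are available. Lean on these libraries where they do the work, as an engineer would, in place of code of your own. Each camera call takes 0.05 s, during which the arm holds its last target. There are 200 camera calls.

TASK

Draw the detector amplifier board (red grip bar, bright metal shield can) up out of the open card cage, turn it round and hold it up to the inspection camera on the stand so that the camera sees its solder side, the back without the can: the middle of the board on the lens axis, 120 mm in front of the lens, square to the tilted line of sight, level in the picture with the red bar at the top. Finish while still holding it there in the air, motionless. Do not touch the camera or its stand, and leave the other two boards in their slots and the screwdriver and the vial where they are.

Things in the scene. Friction and masses are not known exactly. Their poses are not given: they have to be found in the camera images.
- amp: amplifier board: upright green circuit board 110 (y) x 2.4 (x) x 80 mm high (z), 140 g, in one of the cage's slots. Origin: middle of its bottom edge. +x points out of the component side. Top edge: a rail 8 mm thick, 96 wide, z 73 to 81 mm, and on it the red grip bar. Mass varies by a third
- amp_grip (a point): middle of the red grip bar, which is 10 mm thick (x), 60 wide (y), 24 high (z 78.5 to 102.5 mm above the board's bottom edge); this point is at z = 90.5 mm. Hold the board by this bar. Axes as amp
- amp_back (a point): middle of the board's flat solder side: x = -1.2 mm, 40 mm above its bottom edge; axes as amp
- amp_can (a point): middle of the outer face of the bright metal shield can on the component side (x = 19.2 mm, z = 40 mm); the can is 48 mm wide (y), z 23 to 57 mm; between can and rail the board is bare. Axes as amp
- lens (a point): middle of the camera's front glass. The camera looks along this frame's -x, sloping down; z is up in its picture, y level. Job done: the board's x points along the lens frame's -x, its y along -y, its z along +z. White camera box 52 mm long, 46 wide, black lens, ring light of 60 mm diameter round the glass
- head (a joint): tilt of the camera: 0 looks level, growing as it looks further down, 0.30 to 0.62 rad at the start. Stiff, to be left alone
- stand: camera stand, fixed to the bench: dark round foot of 110 mm diameter, steel post 318 mm high, 19 mm thick. Origin: under the post, on the bench. A fork 66 mm wide carries the camera's level tilt axle 42 mm before (-x of) the post's axis, 285 mm above the bench; the lens glass is 61 mm from the axle
- cage: open aluminium card cage, fixed, 190 (x) x 121 mm (y), 66 high. Origin: centre of its underside. Slots at x = -60, 0, +60 mm hold a board each, in any order, component sides to the cage's +x, standing loosely 8 mm above the bench; they lift straight out, free of the guides once raised 60 mm. Grip bars: tops 110 mm above the bench, 50 mm gaps between them
- heater: board with black grip bar and black finned heatsink (out to x = 17 mm), otherwise same sizes and frame as amp; stays in its slot
- valve: board with white grip bar and four blue relays (out to x = 16 mm), otherwise same sizes and frame as amp; stays in its slot
- screwdriver: screwdriver with a yellow handle, 170 mm long lying on the bench along its x, a bystander
- vial: amber glass vial with an aluminium cap standing on the bench, 23 mm diameter, 76 mm high, a bystander; origin: centre of its underside
Mind the look-alikes: they are no part of the job. What is shaped like the heater but orange or yellow is not meant.

How it is judged:
By the outcome, as a careful person would: the job done as asked, in the order asked, and still so for the second after the job is handed in, while the arm keeps its last pose, push and grip.
It also fails if it takes over 45 s, if anything falls off the work surface, if the arm or the gripper's body presses on something with over 40 N, if the wrist force passes 120 N, or if a joint passes its speed limit or range.

## Working session

There is one attempt and no reset: what is moved stays moved. The work goes in short steps, Python scripts to look and compute and a tool call to move; the robot and the scene stay as the last step left them, time stands still between calls to the robot, and variables do not carry over. Pictures are saved under pics/ and viewed, about 8 in all and at most 12, crops included, and the job is handed in when it is done.

Besides the shell and the picture viewer there is one more tool, called after ">>>" in YAML: its name, and indented under it one key for each argument. send_rows: Moves the arm, as the interface text tells. Its arguments: {"type":"object","properties":{"steps":{"type":"array","items":{"type":"array","items":{"type":"array","items":{"type":"number"}}}}},"required":["steps"]}

```bash
ls -la; mkdir -p pics
python3 - <<'E'
from bench import arm, optics, job
import cv2, numpy as np
print(arm.read_state())
ims=[]
for n in ("side","top"):
    p,d=optics.get_image(n); np.savez(f"pics/{n}0.npz",p=p,d=d); cv2.imwrite(f"pics/{n}0.png",p)
    c=optics.get_calibration(n); print(n,c)
print(optics.get_calibration("wrist"))
E
```

```text
total 12
drwxr-xr-x  3 agent agent 4096 Dec  4 20:44 .
drwxr-xr-x 23 root  root  4096 Dec  4 20:44 ..
drwxr-xr-x  2 agent agent 4096 Dec  4 20:44 pics
{'clock': 0.0, 'joints': array([ 1.44056375e+00,  3.85557807e-01,  6.65445214e-03, -5.30758431e-04,
       -1.19399984e+00, -2.58608574e-01]), 'joint_vel': array([8.53386112e-04, 8.12327490e-04, 1.50479447e-03, 1.17266937e-03,
       1.30702407e-04, 5.09953773e-05]), 'joint_efforts': array([-5.43332699e-04, -3.92287731e+01,  1.88401973e+01,  4.18617100e+00,
       -4.64837343e-03, -9.05699835e-07]), 'position': array([236.69637818, 577.82352667, 230.22731791]), 'ee_rot': array([ 9.81140284e-01, -1.93294006e-01, -1.78579903e-04,  1.06708797e-03]), 'contact_force': array([-0.04423626, -0.54708693, -0.46680594]), 'wrist_torque': array([ 0.027017  , -0.00382545, -0.01702609]), 'gripper_width': 85.46544486476596}
side {'K': array([[435.030975  ,   0.        , 319.58412786],
       [  0.        , 435.030975  , 198.56362344],
       [  0.        ,   0.        ,   1.        ]]), 'rvec': array([ 2.13877356, -0.02639209,  0.04716281]), 'tvec': array([-564.00325316,  169.55878529, 1073.55923176])}
top {'K': array([[474.55756143,   0.        , 327.63006405],
       [  0.        , 474.55756143, 207.32574142],
       [  0.        ,   0.        ,   1.        ]]), 'rvec': array([ 2.17100707, -2.13060921,  0.16580445]), 'tvec': array([  30.88568646,  593.54705886, 1245.26023899])}
{'K': array([[307.23570706,   0.        , 320.18660234],
       [  0.        , 307.23570706, 202.85859251],
       [  0.        ,   0.        ,   1.        ]]), 'hand_eye': array([[-1.15174722e-03, -9.50055289e-01, -3.12079512e-01,
         7.99788344e+01],
       [ 9.99998892e-01, -8.00051899e-04, -1.25497634e-03,
        -1.22659972e-03],
       [ 9.42617103e-04, -3.12080612e-01,  9.50055158e-01,
        -1.42835948e+02],
       [ 0.00000000e+00,  0.00000000e+00,  0.00000000e+00,
         1.00000000e+00]])}
```

View pics/side0.png

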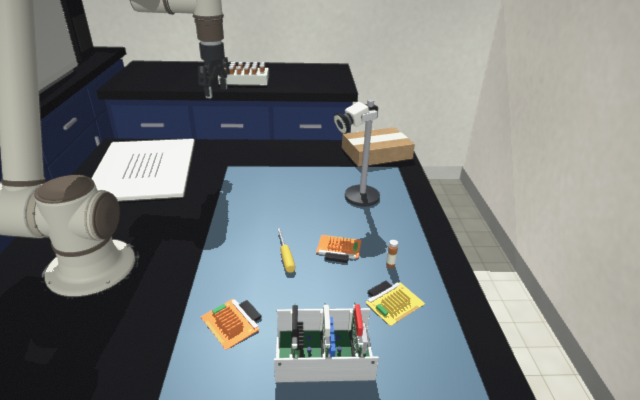

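View pics/top0.png

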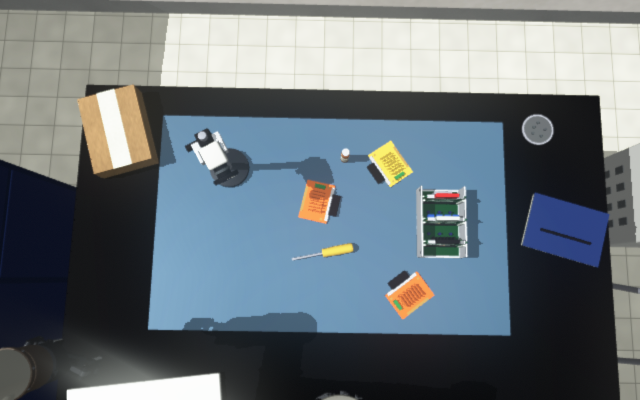

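```bash
cat > h.py <<'E'
import numpy as np, cv2
from bench import optics
from scipy.spatial.transform import Rotation as R
def cloud(n,p,d):
    c=optics.get_calibration(n); K=c["K"]; Rm,_=cv2.Rodrigues(c["rvec"])
    v,u=np.mgrid[:400,:640]
    P=np.stack([(u-K[0,2])/K[0,0]*d,(v-K[1,2])/K[1,1]*d,d],-1)
    W=(P-c["tvec"])@Rm; W[d<=0]=np.nan
    return W
def load(n,k): z=np.load(f"pics/{n}{k}.npz"); return z["p"],z["d"]
def masks(p):
    h=cv2.cvtColor(p,cv2.COLOR_BGR2HSV); H,S,V=[h[...,i].astype(int) for i in range(3)]
    return H,S,V
def proj(n,X):
    c=optics.get_calibration(n); return cv2.projectPoints(np.float64(X).reshape(-1,1,3),c["rvec"],c["tvec"],c["K"],None)[0].reshape(-1,2)
E
python3 - <<'E'
from h import *
for n in ("side","top"):
    p,d=load(n,0); W=cloud(n,p,d); H,S,V=masks(p)
    m=((H<6)|(H>174))&(S>150)&(V>90)&(W[...,2]>60)
    q=W[m]; print(n,"red",m.sum(),np.nanmedian(q,0),np.nanmin(q,0),np.nanmax(q,0))
    t=m&(W[...,2]>np.nanmax(q[:,2])-6)
    q=W[t]; q=q-np.nan; q=W[t]
    (cx,cy),sz,a=cv2.minAreaRect(np.float32(q[:,:2])); print(" top face",len(q),np.round([cx,cy,*sz,a,q[:,2].mean()],1))
    # camera region
    c=(W[...,2]>200)&(W[...,2]<400)&(W[...,0]>500)&(W[...,1]>50)
    q=W[c]; print(" cam",len(q),np.nanmin(q,0),np.nanmax(q,0))
    vv,uu=np.where(c); print(uu.min(),uu.max(),vv.min(),vv.max())
    foot=(V<60)&(W[...,2]>4)&(W[...,2]<40)&(W[...,0]>500)&(W[...,1]>100)
    print(" foot",foot.sum(),np.nanmedian(W[foot],0),np.nanmin(W[foot],0),np.nanmax(W[foot],0))
ps,_=load("side",0); pt,_=load("top",0)
a=cv2.resize(ps[90:215,320:420],None,fx=4,fy=4,interpolation=2); b=cv2.resize(pt[115:215,175:265],None,fx=4,fy=4,interpolation=2)
o=np.zeros((500,780,3),np.uint8); o[:,:400]=a; o[:400,405:765]=b; cv2.imwrite("pics/crop.png",o)
E
```

```text
side red 163 [ 623.400075   -278.35645992  111.19035874] [ 619.42004011 -299.100406     91.27693788] [ 628.94190559 -241.46242019  115.72017865]
 top face 108 [ 6.243e+02 -2.697e+02  9.100e+00  5.630e+01  6.000e-01  1.120e+02]
 cam 15917 [503.34725901 241.56501244 200.00270265] [1635.34694585 1779.26197687  399.98620882]
298 639 0 141
 foot 755 [708.95623064 522.75863843   4.92280294] [500.27946371 100.82772583   4.00042542] [945.33461624 739.0844625   24.25186122]
top red 80 [ 621.32000255 -269.50177647  108.70951378] [ 616.58614967 -294.20974528  100.88388208] [ 627.9538057  -235.5829568   116.57145075]
 top face 20 [ 621.4 -269.     6.    50.3    2.9  112.2]
 cam 1369 [603.89309738 248.39819529 250.25279693] [728.25867957 363.55587799 321.31940039]
185 237 128 185
 foot 388 [677.55903164 560.80830674   4.81509259] [500.13166496 103.06122613   4.00099258] [942.22079538 744.5478225   36.49809932]
```

View pics/crop.png

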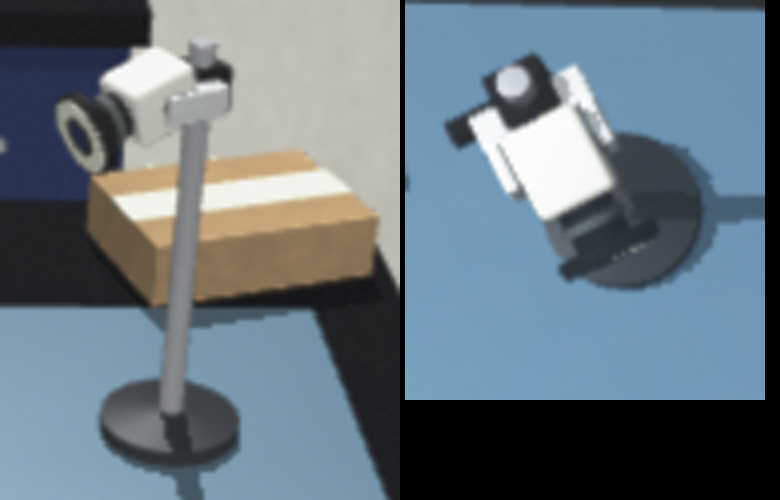

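Run:
```python
from h import *
p,d=load("top",0); W=cloud("top",p,d); H,S,V=masks(p)
def plane(q):
    c=np.median(q,0)
    for _ in range(8):
        u,s,vt=np.linalg.svd(q-c); n=vt[2]; r=(q-c)@n; k=abs(r)<max(2.5*np.median(abs(r)),.5); q=q[k]; c=q.mean(0)
    n=n*np.sign(n[2]); return c,n,np.std((q-c)@n),q
v,u=np.mgrid[:400,:640]
roi=(u>175)&(u<265)&(v>115)&(v<215)
box=roi&(V>200)&(S<40)&(W[...,2]>255)
box=cv2.morphologyEx(box.astype(np.uint8),cv2.MORPH_OPEN,np.ones((9,9)))>0
c,n,s,q=plane(W[box]); print("boxtop",len(q),c,n,s,"tilt",np.arccos(n[2]),"az(n)",np.arctan2(n[1],n[0]))
print(cv2.minAreaRect(np.float32(q[:,:2])))
foot=roi&(abs(W[...,2]-8)<10)&(V<75)&(W[...,2]>2)
f=W[foot]; print("foot",len(f),np.nanmin(f,0),np.nanmax(f,0),f.mean(0)); print(cv2.minEnclosingCircle(np.float32(f[:,:2])))
cap=roi&(W[...,2]>308)
print("cap",cap.sum(),np.nanmedian(W[cap],0))
p,d=load("side",0); W2=cloud("side",p,d); H2,S2,V2=masks(p)
fr=(u>330)&(u<352)&(v>108)&(v<138)&(np.linalg.norm(W2[...,:2]-c[:2],axis=-1)<130)&(V2<110)
q=W2[fr]; print("front",len(q)); 
c2,n2,s2,q2=plane(q); print(c2,n2,s2,len(q2))
post=(u>355)&(u<380)&(v>120)&(v<190)&(abs(W2[...,2]-150)<60)&(np.linalg.norm(W2[...,:2]-c[:2],axis=-1)<80)
print("post",post.sum(),np.nanmedian(W2[post],0))
foot=(u>335)&(u<390)&(v>180)&(v<212)&(V2<75)&(W2[...,2]>2)&(W2[...,2]<25); f=W2[foot]; print("sidefoot",cv2.minEnclosingCircle(np.float32(f[:,:2])),np.percentile(f,[1,99],axis=0))
```

```text
boxtop 283 [665.66426863 300.23219405 305.00480295] [-0.23221201 -0.12360754  0.96477913] 1.3987206286920255 tilt 0.26619387778573017 az(n) -2.6524365179705964
((665.369140625, 301.9388427734375), (47.7161979675293, 36.773460388183594), 0.6136329770088196)
foot 243 [654.36342331 243.71261598   2.63724887] [859.98588927 321.43035044  17.97788356] [720.93165938 292.61267923  14.13037649]
((757.1746826171875, 273.597900390625), 107.06681823730469)
cap 178 [686.06197107 314.60270202 310.61375955]
front 191
[634.4166282  265.04981498 280.47230395] [-0.51998346 -0.82134251  0.23454994] 10.615660232609276 190
post 231 [707.84561316 313.69345128 152.92949934]
sidefoot ((708.546142578125, 312.0904235839844), 52.54082489013672) [[659.56107443 263.65038014   2.90668436]
 [757.59803004 356.82088934  23.78525526]]
```

>>> send_rows:
  steps:
    - [[3.2,1.2,-1.7,0,1],[3.2,1.2,-1.7,0,1],[3.2,1.2,-1.7,0,1],[3.2,1.2,-1.7,0,1],[3.2,1.2,-1.7,0,1],[3.2,1.2,-1.7,0,1],[3.2,1.2,-1.7,0,1],[3.2,1.2,-1.7,0,1],[3.2,1.2,-1.7,0,1],[3.2,1.2,-1.7,0,1]]

```text
clock: 0.93
position: [491.3, 339.2, 397.3]
ee_rot: [0.982, -0.187, -0.004, 0.012]
contact_force: [0.3, 0.3, 0.0]
gripper_width: 85.2
```

>>> send_rows:
  steps:
    - [[0,0,0,0.12,1],[0,0,0,0.12,1],[0,0,0,0.12,1],[0,0,0,0.12,1],[0,0,0,0.12,1],[0,0,0,0.12,1],[0,0,0,0.12,1],[0,0,0,0.12,1],[0,0,0,0.12,1],[0,0,0,0.12,1]]

```text
clock: 1.77
position: [497.5, 331.8, 396.7]
ee_rot: [-0.687, 0.727, -0.004, -0.013]
contact_force: [0.1, 0.8, 0.2]
gripper_width: 85.0
```

>>> send_rows:
  steps:
    - [[0,0,0,0.12,1],[0,0,0,0.12,1],[0,0,0,0.12,1],[0,0,0,0.12,1],[0,0,0,0.12,1],[0,0,0,0.12,1],[0,0,0,0.12,1],[0,0,0,0.12,1],[0,0,0,0.12,1]]

```text
clock: 2.52
position: [495.8, 331.2, 390.3]
ee_rot: [-0.193, 0.981, -0.013, -0.015]
contact_force: [0.6, -0.5, -0.7]
gripper_width: 85.0
```

>>> send_rows:
  steps:
    - [[-1.3,-2.8,-0.4,0,1],[-1.3,-2.8,-0.4,0,1],[-1.3,-2.8,-0.4,0,1],[-1.3,-2.8,-0.4,0,1],[0,0,0,0,1],[0,0,0,0,1]]

```text
clock: 3.02
position: [588.4, 245.4, 402.3]
ee_rot: [-0.193, 0.981, -0.014, -0.019]
contact_force: [0.1, 0.9, 0.3]
gripper_width: 84.8
```

```bash
cat >> h.py <<'E'
def wrist(k):
    "wrist picture: saves, returns picture, depth, world cloud, state"
    from bench import arm
    s=arm.read_state(); p,d=optics.get_image("wrist"); np.savez(f"pics/wrist{k}.npz",p=p,d=d); cv2.imwrite(f"pics/wrist{k}.png",p)
    c=optics.get_calibration("wrist"); K=c["K"]; E=c["hand_eye"]
    v,u=np.mgrid[:400,:640]; P=np.stack([(u-K[0,2])/K[0,0]*d,(v-K[1,2])/K[1,1]*d,d],-1)
    W=(P@E[:3,:3].T+E[:3,3])@R.from_quat(s["ee_rot"]).as_matrix().T+s["position"]; W[d<=0]=np.nan
    np.savez(f"pics/wrist{k}.npz",p=p,d=d,W=W); return p,d,W,s
def tool(s):
    M=R.from_quat(s["ee_rot"]).as_matrix(); print("t",round(s["clock"],2),"pos",np.round(s["position"],1),"az",round(np.arctan2(M[1,0],M[0,0]),4),"z",np.round(M[:,2],4),"F",np.round(s["contact_force"],1),"w",round(s["gripper_width"],1)); return M
E
python3 - <<'E'
from h import *
p,d,W,s=wrist(1); tool(s); print(s["joints"])
E
```

```text
t 3.02 pos [588.4 245.4 402.3] az -2.7542 z [-0.0327 -0.0342 -0.9989] F [0.1 0.9 0.3] w 84.8
[ 0.65207121  0.37893249  0.40999685  0.00739993 -1.64865057 -1.83460835]
```

View pics/wrist1.png

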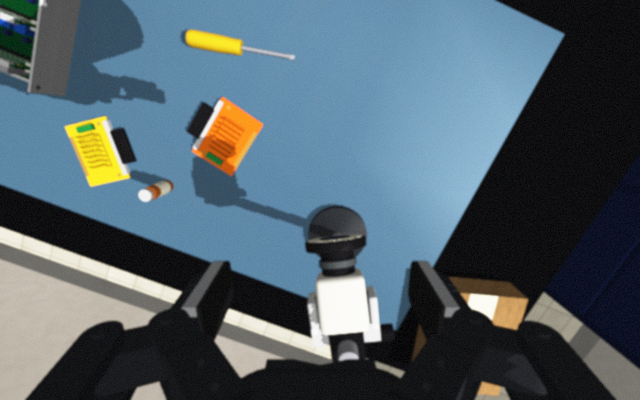

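Run:
```python
from h import *
z=np.load("pics/wrist1.npz"); p,d,W=z["p"],z["d"],z["W"]; H,S,V=masks(p)
v,u=np.mgrid[:400,:640]; roi=(u>295)&(u<390)&(v>195)&(v<370)
def plane(q):
    c=q.mean(0)
    for _ in range(6):
        vt=np.linalg.svd(q-c,full_matrices=False)[2]; n=vt[2]; r=(q-c)@n; q=q[abs(r)<max(2.5*np.median(abs(r)),.5)]; c=q.mean(0)
    return c,n*np.sign(n[2]),np.std((q-c)@n),q
m=roi&(V>215)&(S<40)&(u>322)&(u<362)&(v>278)&(v<330)
c,n,s,q=plane(W[m]); print("boxtop",c,n,s,len(q),"tilt",np.arccos(n[2]),"az of lens x",np.arctan2(-n[1],-n[0]))
# white box contour incl edges
mm=(roi&(V>200)&(S<45)&(W[...,2]>270)).astype(np.uint8); mm=cv2.morphologyEx(mm,cv2.MORPH_OPEN,np.ones((15,15)))
q=W[mm>0]; r=cv2.minAreaRect(np.float32(q[:,:2])); b=cv2.boxPoints(r); print("rect",r,b)
for i in range(4): e=b[(i+1)%4]-b[i]; print(np.linalg.norm(e),np.arctan2(e[1],e[0]))
# heights
for name,uu,vv in (("ring",337,215),("ring",337,225),("ring",337,240),("ringL",312,230),("ringR",362,230),("tube",338,258),("tube",338,266),("cap",347,350)):
    print(name,np.round(np.nanmedian(W[vv-2:vv+3,uu-2:uu+3].reshape(-1,3),0),1))
dark=roi&(V<90)&(W[...,2]>200)&(v<255); q=W[dark]; print("ring pts",len(q)); c2,n2,s2,q2=plane(q);print(c2,n2,s2,len(q2),np.percentile(q,[2,98],axis=0))
o=cv2.resize(p[195:375,270:410],None,fx=3.3,fy=3.3,interpolation=2); dd=np.uint8(np.clip((W[195:375,270:410,2]-180)*1.8,0,255)); dd=cv2.cvtColor(cv2.resize(dd,None,fx=2.3,fy=3.3,interpolation=0),cv2.COLOR_GRAY2BGR)
cv2.imwrite("pics/c1.png",np.hstack([o[:594],dd[:594]]))
```

```text
Traceback (most recent call last):
numpy.linalg.LinAlgError: SVD did not converge
```

```bash
cat >> h.py <<'E'
def plane(q):
    q=q[np.isfinite(q).all(1)]; c=np.median(q,0)
    for _ in range(6):
        n=np.linalg.svd(q-c,full_matrices=False)[2][2]; r=(q-c)@n; q=q[abs(r)<max(2.5*np.median(abs(r)),.5)]; c=q.mean(0)
    return c,n*np.sign(n[2]),np.std((q-c)@n),q
E
python3 - <<'E'
from h import *
z=np.load("pics/wrist1.npz"); p,d,W=z["p"],z["d"],z["W"]; H,S,V=masks(p)
v,u=np.mgrid[:400,:640]; roi=(u>295)&(u<390)&(v>195)&(v<370)
m=roi&(V>215)&(S<40)&(u>322)&(u<362)&(v>278)&(v<330)
print(m.sum(),np.isfinite(W[m]).all(1).sum())
c,n,s,q=plane(W[m]); print("boxtop",c,n,s,len(q),"tilt",np.arccos(n[2]),"az of lens x",np.arctan2(-n[1],-n[0]))
mm=(roi&(V>200)&(S<45)&(W[...,2]>270)).astype(np.uint8); mm=cv2.morphologyEx(mm,cv2.MORPH_OPEN,np.ones((15,15)))
q=W[mm>0]; r=cv2.minAreaRect(np.float32(q[:,:2])); b=cv2.boxPoints(r); print("rect",r)
for i in range(2): e=b[(i+1)%4]-b[i]; print(np.linalg.norm(e),np.arctan2(e[1],e[0]))
for name,uu,vv in (("ring",337,215),("ring",337,225),("ring",337,240),("ringL",312,230),("ringR",362,230),("tube",338,258),("tube",338,266),("cap",347,350)):
    print(name,np.round(np.nanmedian(W[vv-2:vv+3,uu-2:uu+3].reshape(-1,3),0),1))
dark=roi&(V<90)&(W[...,2]>200)&(v<255); q=W[dark]; print("ring pts",len(q),np.percentile(q,[2,98],axis=0))
o=cv2.resize(p[195:375,270:410],None,fx=3.3,fy=3.3,interpolation=2); dd=np.uint8(np.clip((np.nan_to_num(W[195:375,270:410,2])-180)*1.8,0,255)); dd=cv2.cvtColor(cv2.resize(dd,None,fx=2.3,fy=3.3,interpolation=0),cv2.COLOR_GRAY2BGR)
cv2.imwrite("pics/c1.png",np.hstack([o[:594],dd[:594]]))
E
```

```text
1945 1934
boxtop [665.3857309  296.61437157 305.02522523] [-0.25636164 -0.15117431  0.95468583] 0.48491607638362755 1569 tilt 0.3021939552810228 az of lens x 0.5328053113462426
rect ((670.7644653320312, 298.6805114746094), (55.368080139160156, 42.149295806884766), 22.434358596801758)
42.14932 -1.1792433
55.36813 0.39155293
ring [671.4 304.7  16.2]
ring [688.1 311.6  19.5]
ring [613.9 270.3 293.1]
ringL [716.1 273.5  15. ]
ringR [680.8 358.5  15.5]
tube [631.3 278.6 288.2]
tube [637.  281.1 292.1]
cap [700.4 315.7 316. ]
ring pts 838 [[606.80262455 248.63839574 256.55453653]
 [636.04810319 295.45156138 298.26779822]]
```

View pics/c1.png

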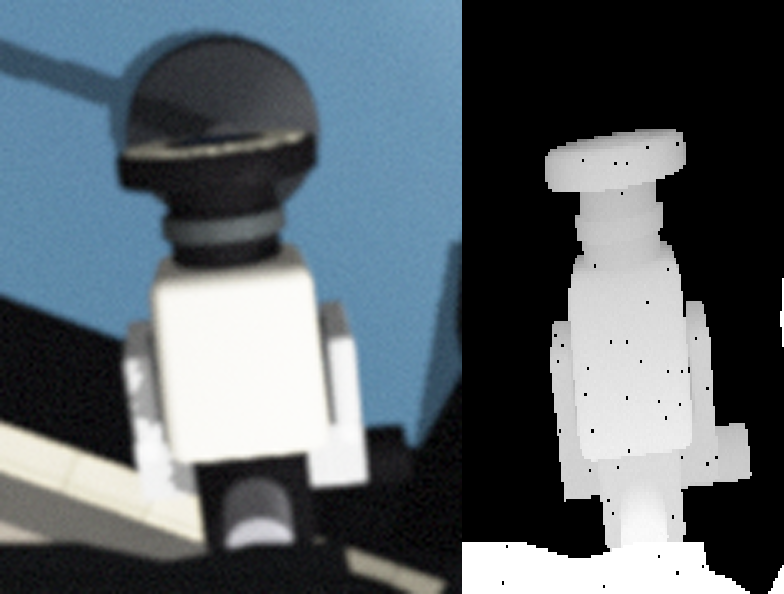

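Run:
```python
from h import *
z=np.load("pics/wrist1.npz"); p,d,W=z["p"],z["d"],z["W"]; H,S,V=masks(p)
v,u=np.mgrid[:400,:640]; roi=(u>295)&(u<376)&(v>195)&(v<358)
M=roi&(W[...,2]>272)&(W[...,2]<325); q=W[M]; c0=np.array([665.4,298.])
az=.44
for it in range(4):
    e=np.array([np.cos(az),np.sin(az)]); f=np.array([-e[1],e[0]])
    s=(q[:,:2]-c0)@e; t=(q[:,:2]-c0)@f
    rows=[]
    for a in np.arange(-60,36,4):
        k=(s>=a)&(s<a+4)
        if k.sum()>15:
            lo,hi=np.percentile(t[k],[1,99]); rows.append((a+2,lo,hi,np.percentile(q[k,2],90)))
    r=np.array(rows)
    if it==3: print(np.round(r,1))
    k=(r[:,0]>-56); b=r[(r[:,0]>-22)&(r[:,0]<12)]
    fl=np.polyfit(r[k,0],(r[k,1]+r[k,2])/2,1)
    bl=np.polyfit(b[:,0],b[:,1],1)[0],np.polyfit(b[:,0],b[:,2],1)[0]
    print(az,"centre slope",fl,"box edges slopes",bl); az+=fl[0]
e=np.array([np.cos(az),np.sin(az)])
# tilt along this azimuth from box top, and from ring/tube
m=roi&(V>215)&(S<40)&(u>322)&(u<362)&(v>278)&(v<330); c,n,_,_=plane(W[m])
print("tilt in axis plane",np.arctan2(-n[:2]@e,n[2]),"lateral",np.arctan2(n[:2]@[-e[1],e[0]],n[2]),c)
# bench plane check
k=(V>60)&(S>60)&(H>95)&(H<115)&(abs(W[...,2])<25)&(v<200); print("bench z",plane(W[k])[:3])
```

```text
0.44 centre slope [ 0.03784689 -1.57972751] box edges slopes (np.float64(-0.38217074289944936), np.float64(0.4329099926336572))
0.47784689268486197 centre slope [ 0.00912113 -1.62125991] box edges slopes (np.float64(-0.40829671797920397), np.float64(0.4013975894882008))
0.4869680225203413 centre slope [ 7.79493648e-04 -1.61990043e+00] box edges slopes (np.float64(-0.41937446370219783), np.float64(0.4057795251405754))
[[-58.  -21.8  19.6 296.3]
 [-54.  -29.1  25.  297.3]
 [-50.  -30.5  25.7 297.7]
 [-46.  -31.   27.  287.4]
 [-42.  -16.1  11.7 287.4]
 [-38.  -17.3  13.7 290.1]
 [-34.  -18.7  15.9 292.2]
 [-30.  -20.   15.6 291.8]
 [-26.  -17.6  13.8 292.3]
 [-22.  -22.4  19.8 298.6]
 [-18.  -23.1  20.7 300.6]
 [-14.  -24.   21.1 301.8]
 [-10.  -23.5  20.6 303.1]
 [ -6.  -23.8  21.3 304.3]
 [ -2.  -23.2  30.6 305.5]
 [  2.  -33.5  30.8 306.4]
 [  6.  -33.   28.7 308. ]
 [ 10.  -32.7  29.  309.2]
 [ 14.  -32.7  28.9 310.5]
 [ 18.  -32.4  28.6 311.6]
 [ 22.  -32.5  28.4 311.9]
 [ 26.  -33.2  28.4 310. ]
 [ 30.  -32.5  28.1 297.5]
 [ 34.  -32.9  27.7 302.8]]
0.4877475161679862 centre slope [-6.81516423e-06 -1.62038807e+00] box edges slopes (np.float64(-0.42004038588479836), np.float64(0.40503401088169894))
tilt in axis plane 0.30190547060211387 lateral -0.014042844095169675 [665.3857309  296.61437157 305.02522523]
bench z (array([522.07432269, 144.33056337,   0.79843968]), array([-3.00589214e-04, -7.70376531e-04,  9.99999658e-01]), np.float64(0.6779633325022855))
```

Run:
```python
from h import *
from scipy.optimize import least_squares
def ray(n,u,v,zz):
    c=optics.get_calibration(n); Rm,_=cv2.Rodrigues(c["rvec"]); o=-Rm.T@c["tvec"]; r=Rm.T@np.linalg.inv(c["K"])@[u,v,1]; return o+r*(zz-o[2])/r[2]
print("cap top",ray("top",202,136,318),"foot",ray("top",230,167.5,12))
z=np.load("pics/wrist1.npz"); p,d,W=z["p"],z["d"],z["W"]; H,S,V=masks(p)
k=(W[...,2]>7)&(W[...,2]<30)&(np.linalg.norm(W[...,:2]-[708,312],axis=-1)<75); q=W[k]
print("foot z pct",np.percentile(q[:,2],[5,50,95]),len(q),np.percentile(q[:,:2],[1,99],axis=0))
hull=cv2.convexHull(np.float32(q[:,:2]))[:,0]
# front arc: hull points facing robot
def fit(P):
    s=least_squares(lambda x:np.hypot(P[:,0]-x[0],P[:,1]-x[1])-55,[705,310],loss="soft_l1",f_scale=1.5); return s.x,np.abs(s.fun).mean()
a=np.arctan2(hull[:,1]-310,hull[:,0]-705); f=hull[(np.cos(a-.49-np.pi)>.2)]
print("wrist foot fit",fit(f),len(f))
for n in ("side","top"):
    p,d=load(n,0); W=cloud(n,p,d); k=(W[...,2]>7)&(W[...,2]<30)&(np.linalg.norm(W[...,:2]-[708,312],axis=-1)<80)
    h=cv2.convexHull(np.float32(W[k][:,:2]))[:,0]; print(n,"foot fit",fit(h),len(h),np.median(W[k][:,2]))
    pk=(W[...,2]>60)&(W[...,2]<230)&(np.linalg.norm(W[...,:2]-[708,312],axis=-1)<30); print("post",pk.sum(),np.median(W[pk],0))
```

```text
cap top [703.78612912 319.55621727 318.        ] foot [704.92091699 317.84806948  12.        ]
foot z pct [13.2707665  16.40217674 20.44934301] 1434 [[653.88577256 268.21833671]
 [733.5581504  371.49095693]]
wrist foot fit (array([707.62757689, 321.24759609]), np.float64(0.13099679832073363)) 22
side foot fit (array([707.43276943, 318.91787856]), np.float64(4.880253885174348)) 13 18.336873027857624
post 324 [707.83039184 313.70092264 149.56630162]
top foot fit (array([705.4196958 , 321.97496857]), np.float64(6.561485149626859)) 11 14.993479969647801
post 7 [704.83756239 313.23410415  65.88178958]
```

>>> send_rows:
  steps:
    - [[1.0,-3.0,0,0,1],[1.0,-3.0,0,0,1],[1.0,-3.0,0,0,1],[1.0,-3.0,0,0,1],[1.0,-3.0,0,0,1],[1.0,-3.0,0,0,1],[1.0,-3.0,0,0,1],[1.0,-3.0,0,0,1],[0,0,0,0,1],[0,0,0,0,1]]

```text
clock: 3.9
position: [601.1, -6.9, 405.7]
ee_rot: [-0.201, 0.979, -0.014, -0.024]
contact_force: [0.6, 0.9, 0.3]
gripper_width: 85.6
```

Run:
```python
from h import *; from bench import arm
tool(arm.read_state())
```

```text
t 3.9 pos [601.1  -6.9 405.7] az -2.7371 z [-0.0416 -0.0365 -0.9985] F [0.6 0.9 0.3] w 85.6
```

>>> send_rows:
  steps:
    - [[1.0,-3.0,1.1,0,1],[1.0,-3.0,1.1,0,1],[1.0,-3.0,1.1,0,1],[1.0,-3.0,1.1,0,1],[1.0,-3.0,1.1,0,1],[1.0,-3.0,1.1,0,1],[1.0,-3.0,1.1,0,1],[1.0,-3.0,1.1,0,1],[0,0,1,0.1,1],[0,0,1,0.1,1]]

```text
clock: 4.73
position: [623.6, -256.3, 302.2]
ee_rot: [-0.111, 0.994, -0.015, -0.02]
contact_force: [-0.3, -0.2, 0.8]
gripper_width: 85.3
```

>>> send_rows:
  steps:
    - [[0,0,0,0.1,1],[0,0,0,0.1,1],[0,0,0,0,1],[0,0,0,0,1]]

```text
clock: 5.07
position: [623.6, -250.7, 296.1]
ee_rot: [-0.009, 1.0, -0.015, -0.023]
contact_force: [0.1, 1.3, 0.6]
gripper_width: 85.5
```

Run:
```python
from h import *
p,d,W,s=wrist(2); tool(s); print(s["joints"])
```

```text
t 5.07 pos [ 623.6 -250.7  296.1] az -3.125 z [-0.0462 -0.0301 -0.9985] F [0.1 1.3 0.6] w 85.5
[-0.12600955  0.45353117  0.26104951  0.03606349 -1.42046487 -1.43370724]
```

View pics/wrist2.png

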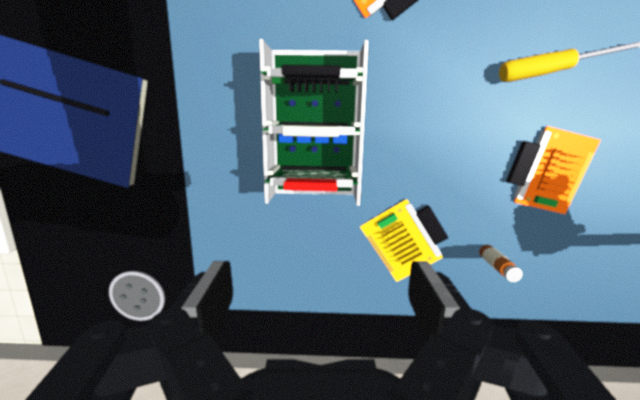

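>>> send_rows:
  steps:
    - [[-3.5,0,0,0,1],[-3.5,0,0,0,1],[-3.5,0,0,0,1],[-3.5,0,0,0,1],[-3.5,0,0,0,1],[-3.5,0,0,0,1],[-2,0,0,0,1],[-2,0,0,0,1]]

```text
clock: 5.78
position: [861.6, -235.7, 287.0]
ee_rot: [-0.02, 0.999, -0.017, -0.021]
contact_force: [55.7, -17.5, 78.0]
gripper_width: 85.3
```

Run:
```python
from h import *; from bench import arm
s=arm.read_state(); tool(s); print(s["joints"])
```

```text
t 5.78 pos [ 861.6 -235.7  287. ] az -3.1029 z [-0.0416 -0.035  -0.9985] F [ 55.7 -17.5  78. ] w 85.3
[-0.07445466  1.0629918   1.40828002  0.04099457 -1.95470538 -1.44231984]
```

>>> send_rows:
  steps:
    - [[0,0,0,0,1],[0,0,0,0,1]]

```text
clock: 5.95
position: [861.8, -231.7, 266.1]
ee_rot: [-0.024, 0.999, -0.014, -0.038]
contact_force: [-0.9, -0.2, 2.5]
gripper_width: 85.1
```

Run:
```python
from h import *; from bench import arm
s=arm.read_state(); tool(s); print(s["joints"])
```

```text
t 5.95 pos [ 861.8 -231.7  266.1] az -3.0948 z [-0.0745 -0.0308 -0.9967] F [-0.9 -0.2  2.5] w 85.1
[-0.07056703  1.07899296  1.39137186  0.0387757  -1.95514092 -1.43912793]
```

>>> send_rows:
  steps:
    - [[2.0,1.6,-0.3,0,1],[2.8,2.4,-0.3,0,1],[2.8,2.4,-0.3,0,1],[2.8,2.4,-0.3,0,1],[2.8,2.4,-0.3,0,1],[2.8,2.4,-0.3,0,1],[2.8,2.4,-0.3,0,1],[2.8,2.4,-0.3,0,1],[2.8,2.4,-0.3,0,1],[2.8,2.4,-0.3,0,1]]

```text
clock: 6.78
position: [601.1, -19.7, 318.7]
ee_rot: [-0.027, 1.0, -0.011, -0.01]
contact_force: [-0.0, 0.9, -0.1]
gripper_width: 85.7
```

>>> send_rows:
  steps:
    - [[2.8,2.4,0,0,1],[2.8,2.4,0,0,1],[2.8,2.4,0,0,1],[2.2,2,0,0,1],[1.2,1.2,0,0,1],[0,0,0,0,1],[0,0,0,0,1]]

```text
clock: 7.37
position: [472.3, 86.8, 352.4]
ee_rot: [-0.035, 0.999, 0.005, 0.028]
contact_force: [0.8, 0.2, -0.2]
gripper_width: 86.0
```

Run:
```python
from h import *; from bench import arm
s=arm.read_state(); tool(s); print(s["joints"])
```

```text
t 7.37 pos [472.3  86.8 352.4] az -3.0712 z [ 0.0565  0.0111 -0.9983] F [ 0.8  0.2 -0.2] w 86.0
[ 0.53350835  0.03479579 -0.15273616  0.01977822 -1.32901789 -2.03792361]
```

>>> send_rows:
  steps:
    - [[3,-0.3,0.8,0,1],[3,-0.3,0.8,0,1],[3,-0.3,0.8,0,1],[2,-0.2,0.8,0,1],[0,0,0,0,1],[0,0,0,0,1]]

```text
clock: 7.87
position: [369.5, 68.3, 324.5]
ee_rot: [-0.035, 0.998, 0.013, 0.044]
contact_force: [0.9, 0.7, 0.3]
gripper_width: 85.3
```

Run:
```python
from h import *; from bench import arm
s=arm.read_state(); tool(s); print(s["joints"])
```

```text
t 7.87 pos [369.5  68.3 324.5] az -3.073 z [ 0.0877  0.0288 -0.9957] F [0.9 0.7 0.3] w 85.3
[ 0.64819932 -0.17994884 -0.42021785  0.03170594 -1.24324959 -2.15832084]
```

>>> send_rows:
  steps:
    - [[-1.1,-1.7,0,0,1],[-1.1,-1.7,0,0,1],[-1.1,-1.7,0,0,1],[-1.1,-1.7,0,0,1],[-1.1,-1.7,0,0,1],[-1.1,-1.7,0,0,1],[-1.1,-1.7,0,0,1],[-1.1,-1.7,0,0,1],[-1.1,-1.7,0,0,1],[-1.1,-1.7,0,0,1]]

```text
clock: 8.7
position: [513.0, -103.5, 347.7]
ee_rot: [-0.036, 0.997, 0.016, 0.063]
contact_force: [0.0, 0.9, 0.6]
gripper_width: 85.3
```

Run:
```python
from h import *; from bench import arm
s=arm.read_state(); tool(s); print(s["joints"])
```

```text
t 8.7 pos [ 513.  -103.5  347.7] az -3.0721 z [ 0.1244  0.0363 -0.9916] F [0.  0.9 0.6] w 85.3
[ 0.09666552  0.08619076 -0.09636546 -0.02530394 -1.26062487 -1.59008289]
```

>>> send_rows:
  steps:
    - [[-0.4,-1.7,1.0,0,1],[-0.4,-1.7,1.0,0,1],[-0.4,-1.7,1.0,0,1],[-0.4,-1.7,1.0,0,1],[-0.4,-1.7,1.0,0,1],[-0.4,-1.7,1.0,0,1],[-0.4,-1.7,1.0,0,1],[-0.4,-1.5,1.0,0,1],[0,0,0,0,1],[0,0,0,0,1]]

```text
clock: 9.53
position: [587.2, -258.0, 273.9]
ee_rot: [-0.029, 0.997, 0.011, 0.076]
contact_force: [-0.4, -1.0, 0.1]
gripper_width: 85.3
```

```bash
cat >> h.py <<'E'
def delta(s,X,az=None):
    "tool-axis shift in cm from the present TCP to world point X"
    M=R.from_quat(s["ee_rot"]).as_matrix(); print("shift cm",np.round(M.T@(np.asarray(X)-s["position"])/10,2))
E
python3 - <<'E'
from h import *
p,d,W,s=wrist(3); tool(s); print(s["joints"])
H,S,V=masks(p)
for nm,m in (("red",((H<6)|(H>174))&(S>150)&(V>90)),("white",(V>190)&(S<40))):
    m=m&(W[...,2]>85)&(W[...,2]<125); q=W[m]; 
    if len(q)<20: print(nm,len(q)); continue
    print(nm,len(q),np.percentile(q,[2,50,98],axis=0).round(1).tolist())
    if nm=="red":
        t=q[q[:,2]>np.percentile(q[:,2],98)-4]; print("top",cv2.minAreaRect(np.float32(t[:,:2])),np.median(t[:,2]),len(t), t[:,:2].mean(0))
        e=np.linalg.svd(t[:,:2]-t[:,:2].mean(0),full_matrices=False)[2][0]; print("bar az",np.arctan2(e[1],e[0]))
E
```

```text
t 9.53 pos [ 587.2 -258.   273.9] az -3.084 z [ 0.1514  0.0256 -0.9881] F [-0.4 -1.   0.1] w 85.3
[-0.18807572  0.32467714  0.03891624 -0.05882323 -1.14100581 -1.30322449]
red 832 [[618.0, -295.9, 92.3], [619.5, -268.4, 109.4], [627.8, -240.6, 111.6]]
top ((623.1239013671875, -267.87249755859375), (10.366304397583008, 58.89461898803711), 0.25499671697616577) 110.3143317723775 497 [ 622.81514627 -268.17037009]
bar az 1.5743885783732574
white 1370 [[500.3, -314.7, 87.6], [562.8, -260.7, 90.5], [625.8, -220.3, 111.7]]
```

View pics/wrist3.png

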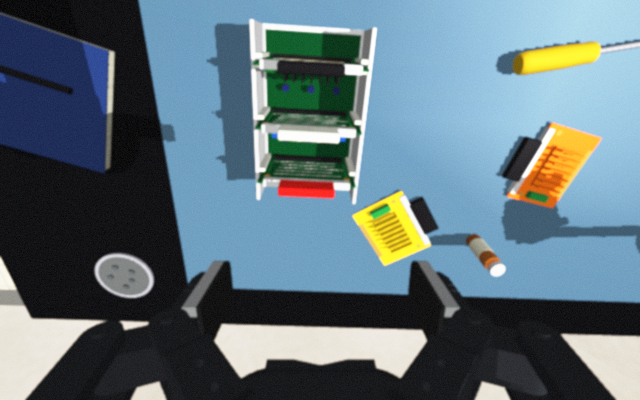

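Run:
```python
from h import *; from bench import arm
s=arm.read_state(); delta(s,(615.3,-269.3,150)); print(R.from_quat(s["ee_rot"]).as_matrix().round(3))
```

```text
shift cm [-0.84 -1.54 12.61]
[[-0.987 -0.06   0.151]
 [-0.057  0.998  0.026]
 [-0.152  0.017 -0.988]]
```

>>> send_rows:
  steps:
    - [[-0.1,-0.2,1.5,0,1],[-0.1,-0.2,1.5,0,1],[-0.1,-0.2,1.5,0.02,1],[-0.1,-0.2,1.5,0.02,1],[-0.1,-0.2,1.5,0.01,1],[-0.1,-0.2,1.5,0,1],[-0.1,-0.2,1.5,0,1],[0,0,0.5,0,1],[0,0,0,0,1]]

```text
clock: 10.33
position: [620.6, -268.7, 175.1]
ee_rot: [-0.007, 0.996, 0.009, 0.088]
contact_force: [-0.4, -0.5, 0.5]
gripper_width: 85.6
```

Run:
```python
from h import *; from bench import arm
s=arm.read_state(); tool(s); z=R.from_quat(s["ee_rot"]).as_matrix()[:,2]
delta(s,np.array([623,-268,100])+z*12/.988)
```

```text
t 10.33 pos [ 620.6 -268.7  175.1] az -3.1297 z [ 0.1742  0.0193 -0.9845] F [-0.4 -0.5  0.5] w 85.6
shift cm [ 1.07 -0.06  8.65]
```

>>> send_rows:
  steps:
    - [[0.2,0,1.2,0,1],[0.2,0,1.4,0,1],[0.2,0,1.4,0,1],[0.2,0,1.2,0,1],[0.2,0,0.8,0,1],[0,0,0,0,1],[0,0,0,0,1]]

```text
clock: 10.92
position: [627.5, -267.5, 124.5]
ee_rot: [-0.01, 0.995, 0.006, 0.097]
contact_force: [-0.2, 0.0, 0.2]
gripper_width: 85.5
```

Run:
```python
from h import *; from bench import arm
s=arm.read_state(); tool(s); z=R.from_quat(s["ee_rot"]).as_matrix()[:,2]
delta(s,np.array([623,-268,100])+z*12/.988)
```

```text
t 10.92 pos [ 627.5 -267.5  124.5] az -3.1233 z [ 0.1921  0.0139 -0.9813] F [-0.2  0.   0.2] w 85.5
shift cm [ 0.91 -0.07  3.53]
```

>>> send_rows:
  steps:
    - [[0.4,0,0.9,0.015,1],[0.4,0,1.0,0,1],[0.4,0,1.0,0,1],[0.3,0,0.7,0,1],[0,0,0,0,1]]

```text
clock: 11.33
position: [620.9, -267.4, 87.4]
ee_rot: [-0.002, 0.995, 0.006, 0.1]
contact_force: [-0.5, -0.9, -0.5]
gripper_width: 85.3
```

Run:
```python
from h import *; from bench import arm
s=arm.read_state(); tool(s); z=R.from_quat(s["ee_rot"]).as_matrix()[:,2]
delta(s,np.array([623,-268,100])+z*12/.988)
```

```text
t 11.33 pos [ 620.9 -267.4   87.4] az -3.1396 z [ 0.1992  0.0121 -0.9799] F [-0.5 -0.9 -0.5] w 85.3
shift cm [-0.45 -0.04  0.02]
```

>>> send_rows:
  steps:
    - [[-0.4,0,0,0,1],[0,0,0,0,0],[0,0,0,0,0],[0,0,0,0,0],[0,0,0,0,0],[0,0,0,0,0]]

```text
clock: 11.83
position: [625.3, -267.7, 89.0]
ee_rot: [-0.002, 0.995, 0.006, 0.1]
contact_force: [0.2, 0.0, -1.8]
gripper_width: 58.4
```

Run:
```python
from h import *; from bench import arm
s=arm.read_state(); tool(s); print(s["wrist_torque"])
```

```text
t 11.83 pos [ 625.3 -267.7   89. ] az -3.1395 z [ 0.1989  0.0118 -0.9799] F [ 0.2  0.  -1.8] w 58.4
[-0.02940596  0.52701189 -0.00085279]
```

>>> send_rows:
  steps:
    - [[-0.15,0,-0.8,0,0],[-0.2,0,-1.0,0,0],[-0.2,0,-1.0,0,0],[-0.2,0,-1.0,0,0]]

```text
clock: 12.17
position: [624.1, -267.6, 127.8]
ee_rot: [-0.001, 0.995, 0.007, 0.098]
contact_force: [-0.3, 0.0, -1.6]
gripper_width: 58.3
```

Run:
```python
from h import *; from bench import arm
s=arm.read_state(); tool(s); print(s["wrist_torque"]); delta(s,(625.3,-267.7,170))
```

```text
t 12.17 pos [ 624.1 -267.6  127.8] az -3.1401 z [ 0.1947  0.0133 -0.9808] F [-0.3  0.  -1.6] w 58.3
[-0.07247873  0.41329376  0.00875768]
shift cm [-0.94  0.05 -4.12]
```

>>> send_rows:
  steps:
    - [[-0.2,0,-1.2,0,0],[-0.25,0,-1.2,0,0],[-0.3,0,-1.2,0,0],[-0.3,0,-1.5,0,0],[-0.4,0,-2,0,0],[-0.4,0,-2,0,0],[-0.4,0,-2,0,0],[-0.4,0,-2,0,0],[-0.4,0,-1.5,0,0],[0,0,0,0,0]]

```text
clock: 13.0
position: [624.1, -270.1, 300.7]
ee_rot: [-0.001, 0.995, 0.004, 0.104]
contact_force: [0.6, -0.2, 0.2]
gripper_width: 58.2
```

Run:
```python
from h import *; from bench import arm
p,d,W,s=wrist(4); tool(s); print(s["joints"]); delta(s,(500,200,300))
cv2.imwrite("pics/w4.png",p)
```

```text
t 13.0 pos [ 624.1 -270.1  300.7] az -3.1396 z [ 0.2073  0.0088 -0.9782] F [ 0.6 -0.2  0.2] w 58.2
[-0.19336929  0.35102786  0.1340451  -0.05314775 -1.1509458  -1.35780944]
shift cm [12.07 47.05 -2.09]
```

View pics/w4.png

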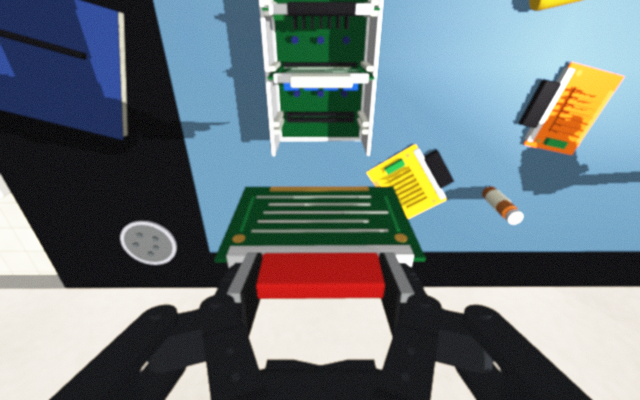

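```bash
cat >> h.py <<'E'
def board(p,d,W,s,wz=None):
    "board frame (columns x,y,z) and back-centre in tool frame, from a wrist view of the held board"
    M=R.from_quat(s["ee_rot"]).as_matrix(); T=(W-s["position"])@M
    H,S,V=masks(p); near=np.isfinite(T[...,2])&(T[...,2]<115)&(T[...,2]>20)&(abs(T[...,1])<70)&(abs(T[...,0])<60)
    g=near&(H>45)&(H<85)&(S>90)&(V>30)
    g=cv2.morphologyEx(g.astype(np.uint8),cv2.MORPH_OPEN,np.ones((3,3)))>0
    c,n,sd,q=plane(T[g]); n=n*np.sign(n[0])            # solder side faces the wrist camera = tool +x
    # all board-face points (traces, gold too)
    a=T[near]; a=a[abs((a-c)@n)<2.5]
    x=-n; y0=np.array([0,-1.,0]); y0-=x*(x@y0); y0/=np.linalg.norm(y0); z0=np.cross(x,y0)
    ab=np.c_[(a-c)@y0,(a-c)@z0]
    lo=[]
    for b in np.arange(-48,49,4):
        k=abs(ab[:,0]-b)<2
        if k.sum()>10: lo.append((b,np.percentile(ab[k,1],1)))
    lo=np.array(lo); f=np.polyfit(lo[:,0],lo[:,1],1)
    y=y0+f[0]*z0; y/=np.linalg.norm(y); z=np.cross(x,y)
    yz=np.c_[(a-c)@y,(a-c)@z]; kk=yz[:,1]<np.percentile(yz[:,1],60); e=np.percentile(yz[kk,0],[.5,99.5])
    bot=np.median((c+lo[:,:1]*y0+lo[:,1:]*z0-c)@z)
    ctr=c+y*e.mean()+z*(bot+40)
    B=np.c_[x,y,z]; print("face pts",len(q),"sd",round(sd,2),"width",round(e[1]-e[0],1),"height seen",round(np.percentile(yz[:,1],99.5)-bot,1),"slope",round(f[0],4))
    print("board in tool, z:",B[:,2].round(4),"x:",B[:,0].round(4),"y:",B[:,1].round(4),"ctr",ctr.round(1))
    return B,ctr,M
E
python3 - <<'E'
from h import *; from bench import arm
s=arm.read_state(); z=np.load("pics/wrist4.npz")
B,c,M=board(z["p"],z["d"],z["W"],s)
print("world x,y,z:\n",(M@B).T.round(4), (M@c+s["position"]).round(1))
E
```

```text
face pts 3702 sd 0.25 width 108.9 height seen 57.2 slope 0.0019
board in tool, z: [0.2196 0.0019 0.9756] x: [-0.9756 -0.0033  0.2196] y: [ 0.0036 -1.      0.0012] ctr [16.2 -0.5 59.4]
world x,y,z:
 [[ 9.999e-01  4.000e-04 -1.430e-02]
 [ 3.000e-04 -9.999e-01 -1.130e-02]
 [-1.430e-02  1.130e-02 -9.998e-01]] [ 620.  -269.7  237.7]
```

```bash
sed -i 's/y0=np.array(\[0,-1.,0\])/y0=np.array([0,1.,0])/' h.py
python3 - <<'E'
from h import *; from bench import arm
s=arm.read_state(); z=np.load("pics/wrist4.npz")
B,c,M=board(z["p"],z["d"],z["W"],s)
print("world x,y,z:\n",(M@B).T.round(4), (M@c+s["position"]).round(1))
e=np.array([np.cos(.49),np.sin(.49),0]); t=.302
x=-e*np.cos(t)-[0,0,np.sin(t)]; u=-e*np.sin(t)+[0,0,np.cos(t)]; G=np.c_[x,np.cross(u,x),u]
goal=np.array([620,272,267])+120*x
# tool rotation wanted
Mt=G@B.T; print("tool z now",M[:,2],"wanted",Mt[:,2],"az wanted",np.arctan2(Mt[1,0],Mt[0,0]))
print("TCP wanted",goal-Mt@c,goal)
# achieved with pure turn about tool z
for psi in (3.5,3.6,3.7):
    N=M@R.from_rotvec([0,0,-psi]).as_matrix(); E=R.from_matrix((N@B).T@G).as_rotvec(); print(psi,"err in board axes",E.round(3))
E
```

```text
face pts 3702 sd 0.25 width 108.8 height seen 56.9 slope -0.007
board in tool, z: [-0.2196  0.007  -0.9756] x: [-0.9756 -0.0033  0.2196] y: [-0.0016  1.      0.0076] ctr [11.  -0.6 36.6]
world x,y,z:
 [[ 9.999e-01  4.000e-04 -1.430e-02]
 [-4.000e-04  1.000e+00  2.400e-03]
 [ 1.430e-02 -2.400e-03  9.999e-01]] [ 620.3 -270.1  261.1]
tool z now [ 0.20562779  0.00997498 -0.97857944] wanted [ 0.07456502  0.03120673 -0.99672775] az wanted 0.49163553112279834
TCP wanted [506.80173298 211.19598192 266.89401633] [518.91180854 218.08075691 231.30836552]
3.5 err in board axes [-0.1   -0.113  0.107]
3.6 err in board axes [-0.083 -0.108  0.009]
3.7 err in board axes [-0.066 -0.104 -0.09 ]
```

>>> send_rows:
  steps:
    - [[0.6,2.0,-0.5,0,0],[1.1,3.2,-0.5,0,0],[1.1,3.2,-0.5,0,0],[1.1,3.2,-0.5,0,0],[1.1,3.2,-0.5,0,0],[1.1,3.2,-0.5,0,0],[1.1,3.2,-0.5,0,0],[1.1,3.2,-0.5,0,0],[1.1,3.2,-0.5,0,0],[1.1,3.2,-0.5,0,0]]

```text
clock: 13.88
position: [498.4, 44.2, 317.1]
ee_rot: [0.007, 0.996, 0.006, 0.091]
contact_force: [0.2, 1.1, -0.7]
gripper_width: 58.5
```

>>> send_rows:
  steps:
    - [[1.1,3.2,-0.5,0,0],[1.1,3.2,-0.5,0,0],[0.8,2.4,-0.3,0,0],[0.4,1.4,0,0,0],[0,0,0,0,0]]

```text
clock: 14.3
position: [454.8, 153.7, 320.7]
ee_rot: [0.003, 0.996, 0.006, 0.087]
contact_force: [1.1, -0.9, -1.2]
gripper_width: 58.2
```

Run:
```python
from h import *; from bench import arm
s=arm.read_state(); tool(s); print(s["joints"])
```

```text
t 14.3 pos [454.8 153.7 320.7] az 3.1338 z [ 0.1731  0.011  -0.9848] F [ 1.1 -0.9 -1.2] w 58.2
[ 0.7345139  -0.01258517 -0.32527915  0.11994531 -1.12383861 -2.35666546]
```

>>> send_rows:
  steps:
    - [[0,0,0,-0.12,0],[0,0,0,-0.12,0],[0,0,0,-0.12,0],[0,0,0,-0.12,0],[0,0,0,-0.12,0],[0,0,0,-0.12,0],[0,0,0,-0.12,0],[0,0,0,-0.12,0],[0,0,0,-0.12,0],[0,0,0,-0.12,0]]

```text
clock: 15.13
position: [447.8, 146.3, 309.6]
ee_rot: [-0.58, 0.811, -0.044, 0.063]
contact_force: [1.0, -0.6, -2.5]
gripper_width: 58.1
```

>>> send_rows:
  steps:
    - [[0,0,0,-0.12,0],[0,0,0,-0.12,0],[0,0,0,-0.12,0],[0,0,0,-0.12,0],[0,0,0,-0.12,0],[0,0,0,-0.12,0],[0,0,0,-0.12,0],[0,0,0,-0.12,0],[0,0,0,-0.12,0],[0,0,0,-0.12,0]]

```text
clock: 15.97
position: [441.8, 135.4, 298.8]
ee_rot: [0.945, -0.319, 0.064, -0.017]
contact_force: [-0.3, -0.0, -1.4]
gripper_width: 58.4
```

>>> send_rows:
  steps:
    - [[0,0,0,-0.12,0],[0,0,0,-0.12,0],[0,0,0,-0.12,0],[0,0,0,-0.12,0],[0,0,0,-0.12,0],[0,0,0,-0.12,0],[0,0,0,-0.12,0],[0,0,0,-0.08,0],[0,0,0,0,0],[0,0,0,0,0]]

```text
clock: 16.8
position: [435.7, 125.0, 288.6]
ee_rot: [0.987, 0.152, 0.054, 0.018]
contact_force: [-0.2, 0.0, -1.1]
gripper_width: 58.6
```

```bash
cat >> h.py <<'E'
def report(k,lens=(620,272,267),az=.49,t=.302):
    p,d,W,s=wrist(k); tool(s); B,c,M=board(p,d,W,s)
    e=np.array([np.cos(az),np.sin(az),0]); x=-e*np.cos(t)-[0,0,np.sin(t)]; u=-e*np.sin(t)+[0,0,np.cos(t)]; G=np.c_[x,np.cross(u,x),u]
    goal=np.asarray(lens)+120*x; Mt=G@B.T
    print("err (board axes)",R.from_matrix((M@B).T@G).as_rotvec().round(3),"centre miss (lens axes: along sight,side,up)",(G.T@(M@c+s["position"]-goal)).round(1))
    print("tool z wanted",Mt[:,2].round(3),"az wanted",np.arctan2(Mt[1,0],Mt[0,0]).round(3)); delta(s,goal-Mt@c)
    print("pivot-free shift cm to centre with present attitude:",(M.T@(goal-(M@c+s["position"]))/10).round(2)); return p,d,W,s
E
python3 - <<'E'
from h import *
p,d,W,s=report(5); print(s["joints"])
E
```

```text
t 16.8 pos [435.7 125.  288.6] az 0.3086 z [ 0.1126 -0.019  -0.9935] F [-0.2  0.  -1.1] w 58.6
face pts 3845 sd 0.25 width 108.8 height seen 58.8 slope -0.0201
board in tool, z: [-0.2225  0.0201 -0.9747] x: [-0.9749 -0.0031  0.2224] y: [0.0015 0.9998 0.0203] ctr [11.7 -0.5 38.3]
err (board axes) [-0.087 -0.021  0.164] centre miss (lens axes: along sight,side,up) [91.5 47.3 49.9]
tool z wanted [ 0.078  0.019 -0.997] az wanted 0.489
shift cm [ 9.05 -6.26  2.61]
pivot-free shift cm to centre with present attitude: [ 8.94 -6.64  2.62]
[ 0.69962164 -0.0105245  -0.38807188  0.0968048  -1.1208306   1.13811667]
```

View pics/wrist5.png

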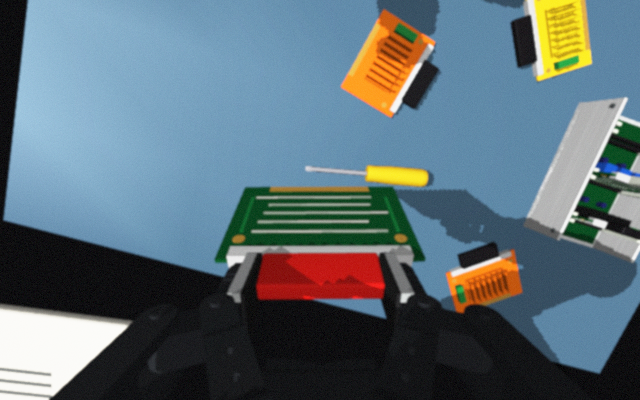

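>>> send_rows:
  steps:
    - [[0.6,-0.5,0,-0.04,0],[1.2,-0.8,0.1,-0.04,0],[1.2,-0.8,0.1,-0.04,0],[1.2,-0.8,0.1,-0.03,0],[1.2,-0.8,0.1,-0.03,0],[1.0,-0.6,0,0,0],[0.8,-0.3,0,0,0],[0,0,0,0,0],[0,0,0,0,0]]

```text
clock: 17.6
position: [485.4, 198.6, 286.3]
ee_rot: [0.97, 0.239, 0.05, 0.023]
contact_force: [-0.5, -0.4, -1.7]
gripper_width: 58.1
```

Run:
```python
from h import *
p,d,W,s=report(6); print(s["joints"])
```

```text
t 17.6 pos [485.4 198.6 286.3] az 0.4855 z [ 0.1084 -0.0213 -0.9939] F [-0.5 -0.4 -1.7] w 58.1
face pts 3822 sd 0.25 width 108.9 height seen 59.1 slope -0.0179
board in tool, z: [-0.221   0.0179 -0.9751] x: [-0.9753 -0.0037  0.2209] y: [4.000e-04 9.998e-01 1.820e-02] ctr [11.8 -0.5 38.5]
err (board axes) [-0.051 -0.007 -0.007] centre miss (lens axes: along sight,side,up) [17.3  3.6 23.9]
tool z wanted [ 0.078  0.021 -0.997] az wanted 0.49
shift cm [ 2.22 -0.3   1.93]
pivot-free shift cm to centre with present attitude: [ 2.2  -0.5   1.93]
[ 0.75026642  0.12881328 -0.24329131  0.09887056 -1.13543542  1.26409137]
```

>>> send_rows:
  steps:
    - [[-1.2,1.8,-0.4,0,0],[-2.1,3.1,-0.4,0,0],[-2.1,3.1,-0.4,0,0],[-2.1,3.1,-0.4,0,0],[-2.1,3.1,-0.4,0,0],[-2.1,3.1,-0.4,0,0],[-2.1,3.1,-0.4,0,0],[-2.1,3.1,-0.4,0,0],[-2.1,3.1,-0.4,0,0],[-2.1,3.1,-0.4,0,0]]

```text
clock: 18.48
position: [433.6, -168.1, 331.7]
ee_rot: [0.968, 0.243, 0.051, 0.024]
contact_force: [1.8, 1.3, -2.0]
gripper_width: 58.1
```

>>> send_rows:
  steps:
    - [[-2.1,3.1,-0.4,0,0],[-2.1,3.1,-0.4,0,0],[-2.1,3.1,-0.4,0,0],[-1.2,1.8,0,0,0],[-0.5,0.8,0,0,0],[0,0,0,0,0]]

```text
clock: 18.98
position: [409.1, -324.3, 348.9]
ee_rot: [0.97, 0.237, 0.053, 0.026]
contact_force: [0.3, -1.0, -2.3]
gripper_width: 58.4
```

Run:
```python
from h import *; from bench import arm
s=arm.read_state(); tool(s); print(s["joints"])
```

```text
t 18.98 pos [ 409.1 -324.3  348.9] az 0.4829 z [ 0.1148 -0.0252 -0.9931] F [ 0.3 -1.  -2.3] w 58.4
[-0.3701061   0.08825393 -0.09250185 -0.01888084 -1.27369839  2.42490563]
```

>>> send_rows:
  steps:
    - [[0,0,0,0.12,0],[0,0,0,0.12,0],[0,0,0,0.12,0],[0,0,0,0.12,0],[0,0,0,0.12,0],[0,0,0,0.12,0],[0,0,0,0.12,0],[0,0,0,0.12,0],[0,0,0,0,0]]

```text
clock: 19.73
position: [403.2, -319.9, 349.2]
ee_rot: [0.964, -0.258, 0.058, -0.004]
contact_force: [0.0, 0.4, -2.0]
gripper_width: 58.2
```

Run:
```python
from h import *; from bench import arm
s=arm.read_state(); tool(s); print(s["joints"])
```

```text
t 19.73 pos [ 403.2 -319.9  349.2] az -0.5245 z [ 0.1129 -0.0224 -0.9933] F [ 0.   0.4 -2. ] w 58.2
[-0.36694066  0.07616018 -0.10443888 -0.02047653 -1.27651601  1.42008538]
```

>>> send_rows:
  steps:
    - [[0,0,0,-0.12,0],[0,0,0,-0.12,0],[0,0,0,-0.12,0],[0,0,0,-0.12,0],[0,0,0,-0.12,0],[0,0,0,-0.12,0],[0,0,0,-0.12,0],[0,0,0,-0.12,0],[0,0,0,0,0]]

```text
clock: 20.48
position: [399.8, -314.1, 350.1]
ee_rot: [0.969, 0.241, 0.053, 0.024]
contact_force: [0.2, -0.3, -2.2]
gripper_width: 58.1
```

Run:
```python
from h import *; from bench import arm
s=arm.read_state(); tool(s); print(s["joints"])
```

```text
t 20.48 pos [ 399.8 -314.1  350.1] az 0.4913 z [ 0.1131 -0.0204 -0.9934] F [ 0.2 -0.3 -2.2] w 58.1
[-0.35892486  0.06480291 -0.11423431 -0.0215353  -1.27845643  2.42285042]
```

Run:
```python
from h import *
for n in ("side","top"):
    print(n,proj(n,[(-320,460,300),(-100,560,300),(0,560,300),(0,560,600),(237,578,230)]).round(0).tolist())
p,d=load("side",0); W=cloud("side",p,d)
q=W[np.isfinite(W[...,2])&(W[...,2]>120)]
for x0,x1 in((-600,-400),(-400,-200),(-200,0),(0,250)):
    k=(q[:,0]>x0)&(q[:,0]<x1)&(q[:,1]>250); h=q[k]; print(x0,x1,len(h),np.histogram(h[:,1],[250,400,600,800,1000,3000])[0] if len(h) else "")
```

```text
side [[17.0, 87.0], [106.0, 77.0], [138.0, 78.0], [116.0, -28.0], [216.0, 98.0]]
top [[100.0, 661.0], [58.0, 533.0], [63.0, 479.0], [-56.0, 571.0], [83.0, 350.0]]
-600 -400 5604 [   0    0    0  429 5175]
-400 -200 1181 [   0    0    0    0 1181]
-200 0 765 [  0   0   0   0 765]
0 250 3801 [   0 2158   22    0 1621]
```

>>> send_rows:
  steps:
    - [[1.2,-1.5,-0.6,0,0],[2.1,-2.6,-0.7,0,0],[2.1,-2.6,-0.7,0,0],[2.1,-2.6,-0.7,0,0],[2.1,-2.6,-0.7,0,0],[2.1,-2.6,-0.7,0,0],[2.1,-2.6,-0.7,0,0],[2.1,-2.6,-0.7,0,0],[2.1,-2.6,-0.7,0,0],[2.1,-2.6,-0.7,0,0]]

```text
clock: 21.32
position: [450.7, 11.7, 421.3]
ee_rot: [0.971, 0.232, 0.052, 0.022]
contact_force: [0.5, -0.9, -1.2]
gripper_width: 58.2
```

>>> send_rows:
  steps:
    - [[2.0,-2.6,-0.7,0,0],[1.6,-2.8,-0.7,0,0],[1.0,-3,-0.6,0,0],[0.3,-3.2,-0.5,0,0],[-0.3,-3.2,-0.4,0,0],[-0.3,-3.2,-0.4,0,0],[-0.3,-3.2,-0.4,0,0],[-0.3,-3.2,-0.4,0,0],[-0.3,-3.2,-0.4,0,0],[-0.3,-3.2,-0.4,0,0]]

```text
clock: 22.15
position: [326.2, 317.1, 455.9]
ee_rot: [0.972, 0.229, 0.055, 0.019]
contact_force: [1.7, 0.9, -1.5]
gripper_width: 57.9
```

Run:
```python
from h import *; from bench import arm
s=arm.read_state(); tool(s); print(s["joints"]); delta(s,(-190,520,450))
```

```text
t 22.15 pos [326.2 317.1 455.9] az 0.4651 z [ 0.1152 -0.0121 -0.9933] F [ 1.7  0.9 -1.5] w 57.9
[ 1.20722094 -0.0314609  -0.01139255  0.11217917 -1.56107402  0.82623966]
shift cm [-36.92 -41.02  -5.61]
```

>>> send_rows:
  steps:
    - [[-1.2,-3.0,-0.4,0,0],[-2.3,-2.7,-0.4,0,0],[-2.3,-2.7,-0.4,0,0],[-2.3,-2.7,-0.4,0,0],[-2.3,-2.7,-0.4,0,0],[-2.3,-2.7,-0.4,0,0],[-2.3,-2.7,-0.4,0,0],[-2.3,-2.7,-0.4,0,0],[-2.3,-2.7,-0.4,0,0],[-2.3,-2.7,-0.4,0,0]]

```text
clock: 22.98
position: [-11.8, 469.0, 458.9]
ee_rot: [0.973, 0.225, 0.054, 0.015]
contact_force: [-0.2, 0.8, -1.9]
gripper_width: 58.3
```

>>> send_rows:
  steps:
    - [[-2.3,-2.7,0,0,0],[-2.0,-2.2,0.5,0,0],[-1.2,-1.2,1.2,0,0],[-0.2,0.1,1.6,0,0],[-0.2,0.1,1.6,0,0],[-0.2,0.1,1.6,0,0],[-0.2,0.1,1.6,0,0],[-0.2,0.1,1.0,0,0],[0,0,0,0,0]]

```text
clock: 23.73
position: [-99.6, 491.1, 353.0]
ee_rot: [0.972, 0.228, 0.052, 0.013]
contact_force: [-0.2, -1.0, -2.3]
gripper_width: 58.4
```

Run:
```python
from h import *; from bench import arm
s=arm.read_state(); tool(s); print(s["joints"]); delta(s,(507,211,267)); delta(s,(250,440,330))
```

```text
t 23.73 pos [-99.6 491.1 353. ] az 0.4631 z [ 0.1076 -0.0011 -0.9942] F [-0.2 -1.  -2.3] w 58.4
[ 2.15077144  0.11965103 -0.08716164  0.09049827 -1.42471788 -0.1351089 ]
shift cm [40.74 51.48 15.11]
shift cm [28.64 19.92  6.06]
```

>>> send_rows:
  steps:
    - [[-1.5,0,1.5,0,0],[-1.5,0,1.6,0,0],[-1.5,0,1.6,0,0],[-1.0,0,1.6,0,0],[-0.5,0,1.6,0,0],[0,0,1.2,0,0],[0,0,0,0,0]]

```text
clock: 24.32
position: [-146.9, 465.3, 259.3]
ee_rot: [0.973, 0.226, 0.051, 0.006]
contact_force: [0.3, -0.4, -1.4]
gripper_width: 58.5
```

Run:
```python
from h import *; from bench import arm
s=arm.read_state(); tool(s); delta(s,(250,440,330))
```

```text
t 24.32 pos [-146.9  465.3  259.3] az 0.458 z [ 0.1021  0.0105 -0.9947] F [ 0.3 -0.4 -1.4] w 58.5
shift cm [35.   19.94 -3.01]
```

>>> send_rows:
  steps:
    - [[1.6,0.9,-0.4,0,0],[2.7,1.5,-0.4,0,0],[2.7,1.5,-0.4,0,0],[2.7,1.5,-0.4,0,0],[2.7,1.5,-0.4,0,0],[2.7,1.5,-0.4,0,0],[2.7,1.5,-0.4,0,0],[2.7,1.5,-0.4,0,0],[2.7,1.5,-0.4,0,0],[2.7,1.5,-0.4,0,0]]

```text
clock: 25.15
position: [150.4, 453.7, 346.0]
ee_rot: [0.972, 0.229, 0.053, -0.004]
contact_force: [0.0, 1.2, -2.3]
gripper_width: 58.4
```

Run:
```python
from h import *; from bench import arm
s=arm.read_state(); tool(s); delta(s,(490,203,290))
```

```text
t 25.15 pos [150.4 453.7 346. ] az 0.4644 z [ 0.1015  0.0331 -0.9943] F [ 0.   1.2 -2.3] w 58.4
shift cm [18.44 37.5   8.19]
```

>>> send_rows:
  steps:
    - [[1.8,2.8,0.5,0,0],[1.6,3.0,0.6,0,0],[1.6,3.0,0.6,0,0],[1.6,3.0,0.6,0,0],[1.6,3.0,0.6,0,0],[1.6,3.0,0.6,0,0],[1.6,3.0,0.6,-0.01,0],[1.6,3.0,0.6,-0.01,0],[1.2,2.4,0.6,-0.01,0],[0.8,1.6,0.3,0,0]]

```text
clock: 25.98
position: [431.5, 269.2, 330.0]
ee_rot: [0.968, 0.241, 0.065, -0.016]
contact_force: [0.1, 0.7, -1.8]
gripper_width: 58.2
```

>>> send_rows:
  steps:
    - [[0,0,0,0,0],[0,0,0,0,0]]

```text
clock: 26.15
position: [434.7, 266.6, 332.2]
ee_rot: [0.969, 0.237, 0.067, -0.016]
contact_force: [-0.8, 0.3, -1.8]
gripper_width: 58.2
```

Run:
```python
from h import *
p,d,W,s=report(7)
```

```text
t 26.15 pos [434.7 266.6 332.2] az 0.48 z [ 0.1214  0.0624 -0.9906] F [-0.8  0.3 -1.8] w 58.2
face pts 3919 sd 0.25 width 108.9 height seen 58.9 slope -0.0218
board in tool, z: [-0.2209  0.0218 -0.975 ] x: [-0.9753 -0.0034  0.2209] y: [0.0015 0.9998 0.022 ] ctr [11.8 -0.5 38.2]
err (board axes) [ 0.018 -0.058  0.012] centre miss (lens axes: along sight,side,up) [ 13.7 -82.8  72. ]
tool z wanted [ 0.08   0.018 -0.997] az wanted 0.489
shift cm [2.84 8.17 6.83]
pivot-free shift cm to centre with present attitude: [2.62 8.24 6.9 ]
```

>>> send_rows:
  steps:
    - [[0,0,0,-0.12,0],[0,0,0,-0.12,0],[0,0,0,-0.12,0],[0,0,0,-0.12,0],[0,0,0,-0.12,0],[0,0,0,-0.12,0],[0,0,0,-0.12,0],[0,0,0,-0.12,0],[0,0,0,0,0]]

```text
clock: 26.95
position: [428.4, 274.2, 340.8]
ee_rot: [0.735, 0.674, 0.072, 0.017]
contact_force: [-1.0, -0.4, -1.3]
gripper_width: 58.1
```

>>> send_rows:
  steps:
    - [[0,0,0,0.12,0],[0,0,0,0.12,0],[0,0,0,0.12,0],[0,0,0,0.12,0],[0,0,0,0.12,0],[0,0,0,0.12,0],[0,0,0,0.12,0],[0,0,0,0.12,0],[0,0,0,0,0]]

```text
clock: 27.7
position: [422.6, 280.4, 347.1]
ee_rot: [0.968, 0.237, 0.074, -0.024]
contact_force: [0.3, 0.1, -1.6]
gripper_width: 58.5
```

Run:
```python
from h import *; from bench import arm
s=arm.read_state(); tool(s); print(s["joints"]); delta(s,(500,209,280))
```

```text
t 27.7 pos [422.6 280.4 347.1] az 0.4796 z [ 0.1323  0.0807 -0.9879] F [ 0.3  0.1 -1.6] w 58.5
[ 0.94288743  0.03390967 -0.19075131  0.06398919 -1.20307731  1.08955226]
shift cm [2.49 9.98 7.07]
```

>>> send_rows:
  steps:
    - [[-0.2,1.6,0.7,0,0],[-0.4,2.9,1.3,0,0],[-0.4,2.9,1.3,0,0],[-0.4,2.9,1.3,0,0],[-0.4,2.9,1.3,0,0],[-0.4,2.9,1.3,0,0],[-0.4,2.9,1.3,0,0],[-0.4,2.9,1.3,0,0],[-0.2,2.0,0.8,0,0],[0,0,0,0,0]]

```text
clock: 28.53
position: [524.3, 63.7, 236.2]
ee_rot: [0.965, 0.25, 0.08, -0.027]
contact_force: [0.1, 0.6, -2.4]
gripper_width: 58.1
```

Run:
```python
from h import *; from bench import arm
s=arm.read_state(); tool(s); print(s["joints"]); delta(s,(495,200,290))
```

```text
t 28.53 pos [524.3  63.7 236.2] az 0.5057 z [ 0.1407  0.092  -0.9858] F [ 0.1  0.6 -2.4] w 58.1
[ 0.41149091  0.14224521 -0.31220935 -0.03443305 -0.95001119  1.68377359]
shift cm [  4.89 -13.4   -4.46]
```

>>> send_rows:
  steps:
    - [[0.8,-2.6,-0.9,0,0],[0.8,-2.6,-0.9,0,0],[0.8,-2.6,-0.9,0,0],[0.8,-2.6,-0.9,0,0],[0.8,-2.6,-0.9,0,0],[0,0,0,0.12,0],[0,0,0,0.12,0],[0,0,0,0.12,0],[0,0,0,0.12,0],[0,0,0,0.12,0]]

```text
clock: 29.37
position: [485.2, 205.1, 296.7]
ee_rot: [0.995, -0.052, 0.07, -0.053]
contact_force: [0.2, -0.4, -1.2]
gripper_width: 58.0
```

Run:
```python
from h import *; from bench import arm
s=arm.read_state(); tool(s); print(s["joints"]); delta(s,(505,210,268))
```

```text
t 29.37 pos [485.2 205.1 296.7] az -0.1128 z [ 0.1451  0.0975 -0.9846] F [ 0.2 -0.4 -1.2] w 58.0
[ 0.72142046  0.08525535 -0.24676812  0.0258344  -1.06467894  0.7336193 ]
shift cm [ 1.51 -0.35  3.16]
```

>>> send_rows:
  steps:
    - [[0,0,0,-0.12,0],[0,0,0,-0.12,0],[0,0,0,-0.12,0],[0,0,0,-0.12,0],[0,0,0,-0.12,0],[0,0,0,0,0]]

```text
clock: 29.87
position: [482.2, 211.1, 301.6]
ee_rot: [0.963, 0.255, 0.086, -0.031]
contact_force: [-0.4, 0.8, -1.4]
gripper_width: 58.4
```

Run:
```python
from h import *
p,d,W,s=report(8); print(s["joints"])
```

```text
t 29.87 pos [482.2 211.1 301.6] az 0.5173 z [ 0.1492  0.1029 -0.9834] F [-0.4  0.8 -1.4] w 58.4
face pts 4010 sd 0.26 width 109.0 height seen 59.0 slope -0.0268
board in tool, z: [-0.2206  0.0268 -0.975 ] x: [-0.9754 -0.0035  0.2206] y: [0.0025 0.9996 0.0269] ctr [11.8 -0.4 38.2]
err (board axes) [ 0.052 -0.101 -0.021] centre miss (lens axes: along sight,side,up) [  6.1 -12.6  38.4]
tool z wanted [ 0.083  0.014 -0.996] az wanted 0.488
shift cm [1.43 1.15 3.61]
pivot-free shift cm to centre with present attitude: [1.03 1.36 3.71]
[ 0.73500783  0.07845331 -0.24362561  0.0270492  -1.06816466  1.34367468]
```

>>> send_rows:
  steps:
    - [[0,0,0,0,0],[0,0,0,0,0],[0,0,0,0,0],[0,0,0,0,0],[0,0,0,0,0],[0,0,0,0,0]]

```text
clock: 30.42
position: [481.5, 212.3, 302.7]
ee_rot: [0.964, 0.251, 0.086, -0.032]
contact_force: [-0.5, 0.5, -2.2]
gripper_width: 58.0
```

Run:
```python
from h import *; from bench import arm
s=arm.read_state(); tool(s); print(s["joints"]); print(s["joint_efforts"])
```

```text
t 30.42 pos [481.5 212.3 302.7] az 0.5069 z [ 0.1502  0.1042 -0.9831] F [-0.5  0.5 -2.2] w 58.0
[ 0.73795566  0.07675788 -0.24302223  0.02733243 -1.06882617  1.3304867 ]
[ 3.02981108e-02 -2.46343803e+01  2.03836298e+01  4.56798971e+00
  4.60842289e-01  2.59008639e-04]
```

>>> send_rows:
  steps:
    - [[-2.2,1.3,0.8,0,0],[-2.2,1.3,0.8,0,0],[-2.2,1.3,0.8,0,0],[0,0,0,-0.12,0],[0,0,0,-0.12,0],[0,0,0,-0.12,0],[0,0,0,-0.12,0],[0,0,0,-0.12,0],[0,0,0,0,0]]

```text
clock: 31.17
position: [445.6, 145.3, 263.9]
ee_rot: [0.841, 0.534, 0.091, -0.003]
contact_force: [0.1, 0.0, -1.2]
gripper_width: 58.6
```

Run:
```python
from h import *; from bench import arm
s=arm.read_state(); tool(s); print(s["joints"]); print(s["joint_vel"])
```

```text
t 31.17 pos [445.6 145.3 263.9] az 1.1393 z [ 0.1499  0.1035 -0.9833] F [ 0.1  0.  -1.2] w 58.6
[ 0.67136149 -0.00241937 -0.41986229  0.0148127  -0.97060519  2.02414604]
[-3.97959310e-03 -1.61097364e-03 -1.41841754e-03  5.36096502e-04
 -8.15496363e-05 -8.81586299e-02]
```

```bash
cat > stage.py <<'E'
from h import *; from bench import arm
s=arm.read_state(); M=tool(s); z=M[:,2]
B=np.array([[-.9754,.0015,-.2206],[-.0034,.9998,.02],[.2206,.0201,-.975]]); c=np.array([11.8,-.5,38.3])
def att(az):
    a=np.arctan2(M[1,0],M[0,0]); 
    from scipy.optimize import brentq
    f=lambda p:np.angle(np.exp(1j*(np.arctan2(*(M@R.from_rotvec([0,0,p]).as_matrix())[[1,0],0])-az)))
    p0=-(az-a); p=brentq(lambda q:f(q),p0-.3,p0+.3); return M@R.from_rotvec([0,0,p]).as_matrix(),p
E
python3 - <<'E'
from stage import *
N,p=att(-1.571); bot=c-40*B[:,2]
print("turn",p,"board z world",(N@B)[:,2].round(3),"board x",(N@B)[:,0].round(3),"y",(N@B)[:,1].round(3))
for Y,Z in ((-190,90),(-206,56)):
    X=np.array([555,Y,Z])-N@bot; print("TCP",X.round(1)); delta(s,X)
# cage +y plate from the first wrist views
z2=np.load("pics/wrist2.npz"); W=z2["W"]; H,S,V=masks(z2["p"]); k=(V>180)&(S<40)&(abs(W[...,2]-66)<4)&(W[...,0]>450)&(W[...,0]<680)&(W[...,1]>-350)&(W[...,1]<-180); q=W[k]; 
qq=q[q[:,1]>-240]; print("plate",len(q),np.percentile(qq,[2,50,98],axis=0).round(1))
k=(abs(W[...,2]-20)<18)&(W[...,2]>6)&(W[...,1]>-205)&(W[...,1]<-100)&(W[...,0]>450)&(W[...,0]<750); print("yellow",np.percentile(W[k],[2,98],axis=0).round(0))
E
```

```text
t 31.17 pos [445.6 145.3 263.9] az 1.1393 z [ 0.1499  0.1035 -0.9833] F [ 0.1  0.  -1.2] w 58.6
turn 2.7108722021104916 board z world [-0.166  0.119  0.979] board x [ 0.037  0.993 -0.114] y [-0.985  0.016 -0.169]
TCP [ 542.1 -177.5  168. ]
shift cm [-26.48  21.66   7.54]
TCP [ 542.1 -193.5  134. ]
shift cm [-28.45  22.03  10.72]
plate 1363 [[ 470.1 -217.6   62.5]
 [ 553.3 -209.5   65.9]
 [ 649.4 -207.    67.6]]
yellow [[ 671. -166.    6.]
 [ 748. -101.   22.]]
```

Run:
```python
from stage import *
N,p=att(.49); 
print("turn",p,"z",(N@B)[:,2].round(3),"x",(N@B)[:,0].round(3))
e=np.array([.882,.471,0])
P=c-26*B[:,2]   # contact: board z=14 on the back face
for off,up in ((30,40),(30,0),(0,0)):
    X=np.array([469.5,-210,66+up])-off*e-N@P; print(off,up,"TCP",X.round(1)); delta(s,X)
z2=np.load("pics/wrist2.npz"); W=z2["W"]; k=(W[...,2]>6)&(W[...,2]<35)&(W[...,0]>300)&(W[...,0]<455)&(W[...,1]<-100); q=W[k]; print("orange",len(q), np.percentile(q,[1,99],axis=0).round(0) if len(q) else "")
p0,d0=load("top",0); W=cloud("top",p0,d0); H,S,V=masks(p0); k=(H>5)&(H<18)&(S>150)&(V>120)&(W[...,1]<-50)&(W[...,2]<60); print("orange top",np.percentile(W[k],[1,99],axis=0).round(0))
```

```text
t 31.17 pos [445.6 145.3 263.9] az 1.1393 z [ 0.1499  0.1035 -0.9833] F [ 0.1  0.  -1.2] w 58.6
turn 0.640062245903081 z [-0.328 -0.221  0.918] x [-0.815 -0.426 -0.393]
30 40 TCP [ 418.8 -239.7  165.4]
shift cm [-37.2   13.23   5.3 ]
30 0 TCP [ 418.8 -239.7  125.4]
shift cm [-37.83  12.86   9.24]
0 0 TCP [ 445.2 -225.6  125.4]
shift cm [-35.47  14.63   9.78]
orange 579 [[ 409. -213.    6.]
 [ 429. -148.   13.]]
orange top [[ 307. -243.   -4.]
 [ 411. -132.   22.]]
```

>>> send_rows:
  steps:
    - [[-2.0,0.7,0.2,0,0],[-3.4,1.2,0.4,0,0],[-3.4,1.2,0.4,0,0],[-3.4,1.2,0.4,0,0],[-3.4,1.2,0.4,0,0],[-3.4,1.2,0.4,0,0],[-3.4,1.2,0.4,0,0],[-3.4,1.2,0.4,0,0],[-3.4,1.2,0.4,0,0],[-3.0,1.1,0.4,0,0]]

```text
clock: 32.0
position: [420.4, -196.1, 186.7]
ee_rot: [0.845, 0.525, 0.099, -0.002]
contact_force: [0.6, 0.5, -1.1]
gripper_width: 58.1
```

>>> send_rows:
  steps:
    - [[-2.0,0.7,0.3,0.1,0],[0,0,0,0.12,0],[0,0,0,0.12,0],[0,0,0,0.12,0],[0,0,0,0.12,0],[0,0,0,0.04,0]]

```text
clock: 32.5
position: [417.2, -226.8, 178.0]
ee_rot: [0.97, 0.223, 0.091, -0.033]
contact_force: [0.4, -0.1, -2.1]
gripper_width: 58.5
```

Run:
```python
from stage import *
e=np.array([.882,.471,0]); P=c-26*B[:,2]
for off in (12,0,-8): X=np.array([469.5,-210,66])-off*e-M@P; delta(s,X)
print((M@B)[:,2].round(3))
```

```text
t 32.5 pos [ 417.2 -226.8  178. ] az 0.4492 z [ 0.1617  0.1041 -0.9813] F [ 0.4 -0.1 -2.1] w 58.5
shift cm [0.27 1.19 5.42]
shift cm [1.45 1.15 5.65]
shift cm [2.23 1.12 5.8 ]
[-0.344 -0.214  0.914]
```

>>> send_rows:
  steps:
    - [[0,0.2,1.0,0,0],[0,0.3,1.2,0,0],[0,0.3,1.2,0,0],[0,0.2,1.2,0,0],[0,0.1,0.7,-0.04,0],[0,0,0,0,0]]

```text
clock: 33.0
position: [432.9, -232.6, 121.7]
ee_rot: [0.966, 0.238, 0.092, -0.03]
contact_force: [-0.6, -0.4, -1.5]
gripper_width: 58.3
```

Run:
```python
from stage import *
e=np.array([.882,.471,0]); P=c-26*B[:,2]
for off in (0,-10): X=np.array([469.5,-210,66])-off*e-M@P; delta(s,X)
```

```text
t 33.0 pos [ 432.9 -232.6  121.7] az 0.4809 z [ 0.1644  0.1022 -0.9811] F [-0.6 -0.4 -1.5] w 58.3
shift cm [ 1.38 -0.11 -0.06]
shift cm [ 2.36 -0.12  0.13]
```

>>> send_rows:
  steps:
    - [[0.6,0,0.1,0,0],[0.6,0,0.1,0,0],[0.5,0,0.1,0,0],[0.3,0,0.1,0,0]]

```text
clock: 33.33
position: [447.6, -223.7, 120.5]
ee_rot: [0.967, 0.236, 0.086, -0.031]
contact_force: [-4.9, -4.3, 1.1]
gripper_width: 57.8
```

Run:
```python
from h import *
p,d,W,s=report(9)
```

```text
t 33.33 pos [ 447.6 -223.7  120.5] az 0.4775 z [ 0.1514  0.1016 -0.9832] F [-4.9 -4.3  1.1] w 57.8
face pts 2383 sd 0.24 width 132.1 height seen 86.6 slope -0.4776
board in tool, z: [-0.0968  0.431  -0.8972] x: [-0.9944 -0.0041  0.1053] y: [0.0417 0.9024 0.429 ] ctr [ 6.6  5.7 52.8]
err (board axes) [0.462 0.01  0.021] centre miss (lens axes: along sight,side,up) [291.4 361.  -78.5]
tool z wanted [ 0.349 -0.3   -0.888] az wanted 0.447
shift cm [ 27.53 -38.96  -9.79]
pivot-free shift cm to centre with present attitude: [ 27.55 -36.64 -10.61]
```

>>> send_rows:
  steps:
    - [[-1.0,0,-0.3,0,0],[-1.5,0,-1.0,0,0],[-0.5,-0.5,-2.5,0,0],[0,-1.5,-3,0,0],[1.0,-2.5,-2.5,0,0],[1.6,-3.0,-1,0,0],[1.8,-3.2,0,0,0],[1.8,-3.2,0,0,0],[1.8,-3.2,0,0,0],[1.8,-3.2,0,0,0]]

```text
clock: 34.22
position: [395.8, -24.8, 252.3]
ee_rot: [0.969, 0.225, 0.099, -0.031]
contact_force: [1.4, -0.0, -1.0]
gripper_width: 58.0
```

Run:
```python
from h import *
p,d,W,s=report(10)
```

```text
t 34.22 pos [395.8 -24.8 252.3] az 0.455 z [ 0.1784  0.1043 -0.9784] F [ 1.4 -0.  -1. ] w 58.0
face pts 3246 sd 0.24 width 108.9 height seen 59.0 slope -0.0077
board in tool, z: [-0.162   0.0077 -0.9868] x: [-0.9868 -0.0039  0.162 ] y: [-0.0026  1.      0.0083] ctr [ 8.  -0.6 38.8]
err (board axes) [ 0.011 -0.069  0.039] centre miss (lens axes: along sight,side,up) [202.3 155.7  47. ]
tool z wanted [ 0.126  0.058 -0.99 ] az wanted 0.493
shift cm [ 20.3  -16.29   2.85]
pivot-free shift cm to centre with present attitude: [ 20.04 -16.25   2.9 ]
```

```bash
sed -i 's/^B=.*/B=np.array([[-.9868,-.0026,-.162],[-.0039,1,.0077],[.162,.0083,-.9868]]); c=np.array([8.,-.6,38.8])/' stage.py
python3 - <<'E'
from stage import *
e=np.array([.882,.471,0]); P=c-26*B[:,2]
for off in (25,0): X=np.array([469.5,-210,66])-off*e-M@P; print(X.round(0)); delta(s,X)
E
```

```text
t 34.27 pos [396.9 -19.2 253.7] az 0.4637 z [ 0.1815  0.1081 -0.9774] F [-1.4  2.  -1.6] w 58.5
[ 425. -235.  126.]
shift cm [-9.62 20.72 10.63]
[ 447. -223.  126.]
shift cm [-7.17 20.67 11.16]
```

>>> send_rows:
  steps:
    - [[-1.2,2.2,0.9,0,0],[-1.4,2.9,1.3,0,0],[-1.4,2.9,1.4,0,0],[-1.4,2.9,1.5,0,0],[-1.4,2.9,1.5,-0.02,0],[-1.4,2.9,1.5,-0.02,0],[-1.2,2.4,1.5,0,0],[-0.3,1.4,0.8,0,0],[0,0,0,0,0]]

```text
clock: 35.02
position: [435.1, -237.7, 138.9]
ee_rot: [0.958, 0.258, 0.124, -0.027]
contact_force: [-0.1, -0.1, -1.1]
gripper_width: 58.3
```

Run:
```python
from stage import *
e=np.array([.882,.471,0]); P=c-26*B[:,2]
for off in (0,-11): X=np.array([469.5,-210,66])-off*e-M@P; print(X.round(0)); delta(s,X)
```

```text
t 35.02 pos [ 435.1 -237.7  138.9] az 0.5277 z [ 0.223   0.1151 -0.968 ] F [-0.1 -0.1 -1.1] w 58.3
[ 445. -224.  125.]
shift cm [ 1.18 -0.69  1.7 ]
[ 455. -219.  125.]
shift cm [ 2.25 -0.65  1.97]
```

>>> send_rows:
  steps:
    - [[0,-0.3,0.9,0,0],[0.2,-0.3,0.9,0,0],[0.6,0,0.2,0,0],[0.6,0,0.2,0,0],[0.6,0,0.2,0,0],[0.5,0,0.2,0,0],[0.3,0,0.1,0,0]]

```text
clock: 35.6
position: [456.0, -214.1, 121.7]
ee_rot: [0.958, 0.261, 0.12, -0.026]
contact_force: [-3.6, -3.6, -0.9]
gripper_width: 58.3
```

Run:
```python
from h import *
p,d,W,s=report(11)
```

```text
t 35.6 pos [ 456.  -214.1  121.7] az 0.5333 z [ 0.2167  0.1116 -0.9698] F [-3.6 -3.6 -0.9] w 58.3
face pts 1499 sd 0.22 width 136.1 height seen 87.9 slope -0.5202
board in tool, z: [ 0.053   0.4615 -0.8856] x: [-0.9981 -0.0035 -0.0616] y: [-0.0315  0.8872  0.4604] ctr [-6.6  7.6 54.6]
err (board axes) [ 0.475  0.124 -0.01 ] centre miss (lens axes: along sight,side,up) [289.  359.8 -81.8]
tool z wanted [ 0.501 -0.255 -0.827] az wanted 0.524
shift cm [ 29.43 -37.14  -8.99]
pivot-free shift cm to centre with present attitude: [ 29.89 -34.72  -9.9 ]
```

>>> send_rows:
  steps:
    - [[-1.0,0,-0.3,0,0],[-1.5,0,-1.0,0,0],[-0.5,-0.5,-2.5,0,0],[0.5,-1.8,-3,0,0],[1.4,-2.6,-2.2,0,0],[1.8,-3.0,-1,0,0],[2.0,-3.2,0,0,0],[2.0,-3.2,0,0,0],[2.0,-3.2,0,0,0],[2.0,-3.0,0,0,0]]

```text
clock: 36.48
position: [400.7, 3.1, 248.4]
ee_rot: [0.957, 0.257, 0.132, -0.029]
contact_force: [1.1, -0.1, -1.5]
gripper_width: 58.3
```

Run:
```python
from h import *
p,d,W,s=report(12)
```

```text
t 36.48 pos [400.7   3.1 248.4] az 0.5259 z [ 0.2387  0.1234 -0.9632] F [ 1.1 -0.1 -1.5] w 58.3
face pts 1850 sd 0.23 width 108.8 height seen 59.4 slope -0.0074
board in tool, z: [ 0.0106  0.0074 -0.9999] x: [-0.9999 -0.0032 -0.0106] y: [-0.0033  1.      0.0074] ctr [-3.1  0.1 39.5]
err (board axes) [ 0.004  0.041 -0.031] centre miss (lens axes: along sight,side,up) [195.4 134.4  38. ]
tool z wanted [ 0.275  0.138 -0.952] az wanted 0.493
shift cm [ 19.93 -12.77   3.16]
pivot-free shift cm to centre with present attitude: [ 20.09 -12.76   3.16]
```

>>> send_rows:
  steps:
    - [[2.4,-1.6,0.4,0.01,0],[2.4,-1.6,0.4,0.01,0],[2.4,-1.6,0.4,0.01,0],[2.4,-1.5,0.4,0,0],[2.4,-1.5,0.4,0,0],[1.8,-1.1,0.4,0,0],[1.2,-0.8,0.3,0,0],[0.6,-0.4,0.2,0,0],[0,0,0,0,0]]

```text
clock: 37.28
position: [484.1, 193.1, 271.9]
ee_rot: [0.956, 0.255, 0.142, -0.042]
contact_force: [-0.8, -0.2, -1.4]
gripper_width: 58.3
```

Run:
```python
from h import *
p,d,W,s=report(13)
```

```text
t 37.28 pos [484.1 193.1 271.9] az 0.5203 z [ 0.2498  0.1527 -0.9562] F [-0.8 -0.2 -1.4] w 58.3
face pts 1836 sd 0.23 width 108.9 height seen 59.4 slope 0.002
board in tool, z: [ 0.0117 -0.002  -0.9999] x: [-0.9999 -0.0032 -0.0117] y: [-0.0032  1.     -0.0021] ctr [-3.2 -0.1 39.7]
err (board axes) [ 0.015  0.017 -0.026] centre miss (lens axes: along sight,side,up) [31.9  5.  11.7]
tool z wanted [ 0.271  0.147 -0.951] az wanted 0.493
shift cm [ 3.14 -0.44  1.16]
pivot-free shift cm to centre with present attitude: [ 3.21 -0.39  1.17]
```

>>> send_rows:
  steps:
    - [[0.8,-0.1,0.3,0.01,0],[0.9,-0.1,0.3,0.01,0],[0.9,-0.1,0.3,0.01,0],[0.4,0,0.2,0,0],[0,0,0,0,0],[0,0,0,0,0]]

```text
clock: 37.83
position: [511.5, 208.2, 269.7]
ee_rot: [0.96, 0.237, 0.14, -0.044]
contact_force: [-1.5, 0.2, -1.4]
gripper_width: 58.0
```

Run:
```python
from h import *
p,d,W,s=report(14)
```

```text
t 37.83 pos [511.5 208.2 269.7] az 0.4803 z [ 0.2489  0.1515 -0.9566] F [-1.5  0.2 -1.4] w 58.0
face pts 1840 sd 0.23 width 109.0 height seen 59.6 slope 0.0088
board in tool, z: [ 0.012  -0.0088 -0.9999] x: [-0.9999 -0.0031 -0.012 ] y: [-0.003   1.     -0.0088] ctr [-3.2 -0.1 39.8]
err (board axes) [0.008 0.019 0.012] centre miss (lens axes: along sight,side,up) [2.7 4.5 0.2]
tool z wanted [ 0.268  0.153 -0.951] az wanted 0.493
shift cm [ 0.19 -0.48  0.02]
pivot-free shift cm to centre with present attitude: [ 0.27 -0.45  0.03]
```

>>> send_rows:
  steps:
    - [[0.15,-0.25,0,-0.01,0],[0.1,-0.15,0,0,0],[0,0,0,0,0],[0,0,0,0,0]]

```text
clock: 38.22
position: [511.1, 212.6, 270.4]
ee_rot: [0.959, 0.242, 0.14, -0.043]
contact_force: [-0.3, -0.3, -2.0]
gripper_width: 58.3
```

Run:
```python
from h import *
p,d,W,s=report(15); print(np.abs(s["joint_vel"]).max())
ps,ds=optics.get_image("side"); np.savez("pics/side9.npz",p=ps,d=ds)
pt,dt=optics.get_image("top"); np.savez("pics/top9.npz",p=pt,d=dt)
# independent: solder face seen by the top camera
Wt=cloud("top",pt,dt); H,S,V=masks(pt); e=np.array([.882,.471,0])
k=(H>45)&(H<85)&(S>80)&(Wt[...,2]>150)&(np.linalg.norm(Wt[...,:2]-[519,218],axis=-1)<90); q=Wt[k]
if len(q)>30: c,n,sd,_=plane(q); print("top cam face",len(q),c.round(1),"tilt",np.arcsin(n[2]).round(3),"az",np.arctan2(n[1],n[0]).round(3))
Ws=cloud("side",ps,ds); H,S,V=masks(ps); k=(Ws[...,2]>60)&((H<6)|(H>174))&(S>150)&(V>80); print("side red",k.sum(),np.nanmedian(Ws[k],0))
for n,o in(("side",ps),("top",pt)):
    a,_=load(n,0); 
o=np.vstack([cv2.resize(ps,(480,300)),cv2.resize(pt,(480,300))]); cv2.imwrite("pics/end.png",o)
```

```text
t 38.22 pos [511.1 212.6 270.4] az 0.4914 z [ 0.2484  0.1512 -0.9568] F [-0.3 -0.3 -2. ] w 58.3
face pts 1850 sd 0.23 width 108.8 height seen 59.5 slope 0.0063
board in tool, z: [ 0.0111 -0.0063 -0.9999] x: [-0.9999 -0.003  -0.011 ] y: [-0.003   1.     -0.0064] ctr [-3.2 -0.1 39.7]
err (board axes) [0.01  0.018 0.002] centre miss (lens axes: along sight,side,up) [0.9 0.4 0.5]
tool z wanted [ 0.269  0.151 -0.951] az wanted 0.493
shift cm [ 0.02 -0.08  0.04]
pivot-free shift cm to centre with present attitude: [ 0.09 -0.04  0.05]
0.003739533373148777
side red 61 [499.90554165 211.5969606  288.72733719]
```

View pics/end.png

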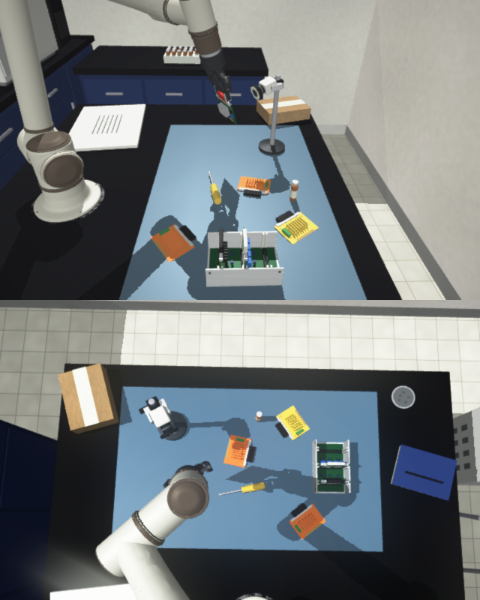

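```bash
python3 -c "
from bench import job,arm
s=arm.read_state(); print(s['clock'],s['position'],s['gripper_width']); print(job.job_done())"
```

```text
38.3667 [511.17598199 212.52979754 270.41553682] 58.19196554881895
the job is handed in; nothing more can be done
None
```

I handed the job in at 38.4 s of the 45 s. The amplifier board was held still in the air with its solder side facing the inspection camera and the red bar on top.

- **How it was done:** I gripped the red bar across its 60 mm ends and lifted the board out of its slot. I turned it about half a turn. The moves could not tilt the tool directly, so I set the tilt by light pushes (about 5–7 N) of the board's lower back edge against the card cage's rim.
- **Final pose:** The last wrist-camera check put the board's centre within about 1 mm of the point 120 mm in front of the lens. The angle errors were about 0.01 rad for level, 0.02 rad for tilt and 0.00 rad for turn. Joint speeds were essentially zero.
- **How sure that is:** These figures depend on where I measured the lens to be, which I trust to about 2 mm and 0.02 rad. My one measurement of the camera's tilt from close up was 0.302 rad; a coarser one from the overhead camera read 0.27, below the 0.30 lower limit you gave. The overhead camera could not see the solder face at the end, so it gave no independent check. The side view only roughly confirmed where the red bar was.
- **Rest of the scene:** In the last pictures the other two boards, the screwdriver, the vial and the camera stand looked undisturbed.
- **What went less well:**
  - The tool's tilt drifted during moves, so I needed extra trips to correct it.
  - The first push against the rim sprang back about half way and had to be repeated.
  - Early on, before the board was gripped, the arm ran into a joint-range stop and the wrist force read about 97 N for a moment, against the 120 N limit.

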